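Lock the drill bushing and hold a blank home in the drill jig

TASK

Get the drill jig ready for drilling: set the steel slip bushing fully down into the hole of the blue jig plate, its cut-out passing the brass lock screw, and turn it clockwise until it stops locked under the screw's head. Then lay the aluminium blank flat on the jig's front ledge and push it lengthwise in under the lip of the jig plate, against the spring ejector, until you feel it square and firm against the hidden end stop. Finish while still holding it pressed home there (let go and the spring pushes it out), and leave the oil bottle, mallet and blue tray where they are.

Things in the scene. Friction and masses are not known exactly. Their poses are not given: they have to be found in the camera images.
- jig: Drill jig bolted to the bench: steel base 260 x 130 mm, 12 mm thick, with a blue plate (100 x 130 mm) over its far part. Origin: bench level (z = 0), mid-width, below the plate's front edge (the lip). x points inwards, as the blank is pushed; z up. Bare front ledge: x -125 to 0 mm, top at z = 12 mm. Plate: x 0 to 100 mm, underside z = 25 mm, top z = 55 mm.
- jig_mouth (a point): Middle of the slot under the lip, on the ledge's top (jig x = 0, y = 0, z = 12 mm); axes as the jig's. The slot is 13 mm high. Two side rails under the plate leave a channel 54 mm wide for the blank; its mouth is flared to about 71 mm over the first 20 mm behind the lip. Ground and oiled: the blank slides easily (friction 0.25).
- jig_hole (a point): Centre of the round hole in the blue plate, level with the plate's top (jig x = 40 mm, y = 0, z = 55 mm). 31.6 mm in diameter, 30 mm deep, 2 mm chamfer. Axes as the jig's: x points from the hole to the lock screw.
- jig_screw (a point): Top centre of the fixed brass lock screw, 28.5 mm from the hole's centre along the jig's x. Head 18 mm across and 4.5 mm thick, its underside 8 mm and its top 12.5 mm above the plate; shank 7 mm across.
- bushing_center (a point): Loose slip bushing, 52 mm tall, 0.22 kg (varies 20 %), standing upright; this point: on its axis, half-way up, at the flange's underside. Below: body 29.6 mm across, 26 mm long, foot chamfered. Above: flange 47 mm across, 12 mm high; on it a knurled round grip 35 mm across, 14 mm high. x points to the flange's cut-out. Seated in the jig, this point meets jig_hole.
- bushing_notch (a point): Middle of the cut-out in the flange, 20 mm from the axis along the bushing's x, 6 mm above the flange's underside; yellow paint dab beside it on the grip's top. Cut-out: full depth, 32 degrees to each side (screw head: 18.5). Anticlockwise of it, 32 to 78 degrees, is a 6 mm high step that passes under the screw head: seated, it turns freely 60 degrees clockwise to its stop.
- blank_center (a point): Centre of the loose aluminium blank: flat bar 130 mm long (x), 50 mm wide (y), 10 mm thick, 0.18 kg (varies 30 %), both ends and faces alike, lying flat on the bench at the start.
- stop: Fixed end stop hidden under the plate, at a new depth each time; its black clamp knob shows behind the plate, 50 mm beyond the contact face. Origin: bench level below the middle of the contact face, 67 to 83 mm behind the lip; x as the jig's. Two pads, y = -17 and 17 mm, 13 to 22 mm high. Home: the blank's end on both pads, its centre 65 mm before this origin, 47 to 63 mm sticking out.
- ejector (a joint): Spring ejector pin, brass, 10 mm across, standing 12 mm out of the stop's face towards the lip. Value in m: 0 = right out, 0.012 = flush with the stop's face. Pushes back with about 2.5 N when out, 5 N when flush: a blank let go comes out some 10 mm. Firm contact with the stop is felt beyond that.
- oil_bottle: Bystander: closed yellow oil bottle, 60 mm across, 160 mm high, standing beyond the jig. Origin at its underside.
- mallet: Bystander: mallet lying beyond the jig, orange block head 40 x 80 x 38 mm, handle 200 mm along its x. Origin at bench level under the middle of the handle.
- parts_tray: Bystander: open blue tray with some finished blanks in it, 160 x 220 x 50 mm, on the left beside the work. Origin at its underside.
There are look-alikes about, which are no part of the job. Of the things shaped like the part that bears blank_center, the aluminium one is meant.

How it is judged (in metres and radians):
On the way, in this order (a step that is already met when the one before it is completed fails the run):
1. the bushing is seated in the jig plate and turned to lock under the screw head (horizontal distance between bushing_center and jig_hole below 0.003 m and z of bushing_center in the frame of jig_hole between -0.002 and 0.002 m and angle between the x axis of bushing_center and the x axis of jig_hole, either way round above 0.85 rad), for 0.2 s.
2. the blank is pressed home against the end stop, ejector in (x of blank_center in the frame of stop above -0.067 m and value of joint ejector above 0.01 m and contact force between blank and stop above 2 N), for 0.5 s.
At the end, for the whole second after the job is handed in: Still holding: robot on blank and blank on end stop over 2 N each, blank within 2 mm of the stop, centred 4 mm, square 0.04 rad, ejector in over 10 mm, at rest; bushing seated (2 mm high, 3 mm sideways) and turned over 0.85 rad. Bottle, mallet, tray moved under 30 mm (all of step 1 and all of step 2 and y of blank_center in the frame of stop between -0.004 and 0.004 m and z of blank_center in the frame of stop below 0.021 m and angle between the x axis of blank_center and the x axis of stop, either way round below 0.04 rad and contact force between the fingers and blank above 2 N and linear speed of blank below 0.02 m/s); the arm keeps its last pose, push and grip.
It fails at once if the oil bottle is pushed away or knocked over (over 30 mm or 0.5 rad) (distance of oil_bottle from where it was at the start of the episode above 0.03 m or angle between oil_bottle's own z axis and vertical above 0.5 rad).
It fails at once if the mallet is moved over 30 mm (distance of mallet from where it was at the start of the episode above 0.03 m).
It fails at once if the tray is moved over 30 mm (distance of parts_tray from where it was at the start of the episode above 0.03 m).
It also fails if it takes over 72 s, if anything falls off the work surface, if the arm or the gripper's body presses on something with over 40 N, if the wrist force passes 120 N, or if a joint passes its speed limit or range.

ROBOT

A 6-joint arm with a two-finger parallel gripper is mounted at the origin on the work surface. World frame = base frame: x ahead of the robot, y to its left, z up, the work surface at z = 0. Lengths are in m, angles in degrees, forces in N, time in s.
With the tool pointing down it reaches from about 0.35 to 0.875 m from the base axis. Payload 4.2 kg.
Tool frame: the origin (TCP) lies midway between the tips of the shut fingers; the grasp point (between the pads) lies 19 mm behind it; z points along the fingers, y is the direction in which the jaws open and shut (so a half turn about z gives the same grasp; the last joint's range is limited). The gripper opens to 87 mm and grips with 3 to 60 N. Pads are 19 mm wide; open, the fingers measure 117 mm over their backs; the gripper's body (75 mm by 190 mm) begins 51 mm behind the grasp point.
Start: joints at [81.853, 22.042, 0.453, 0, -68.411, -14.817], TCP at [0.244, 0.575, 0.223] pointing down, gripper open.
Joint ranges: [-179.83, 179.83], [-69.29, 118.12], [-61.27, 80.66], [-181.25, 117.63], [-171.15, -9.14], [-177.46, 177.46]. Speed limits (degrees/s): [159.86, 159.86, 180, 180, 180, 180].

INTERFACE

Orientations are given as a 3x3 rotation matrix whose columns are the frame's x, y, z axes.
In Python, from station import sense, capture, calibration, finish_job gives the robot as it stands.
- The arm moves only by the tool carry_out, never from a script. Its argument "commands" is one flat list of numbers, 6 for each row, row after row: the shift along the tool's x, y, z in mm, then the turn, a rotation vector about the tool's x, y, z in rad. A call has 1 to 5 rows; each row shifts and turns the pose as measured when the row begins, along the tool's axes as they then stand; what a row does not reach is not made up. A row lasts 1/8 s, in which the tool goes at most 62.5 mm and 10.7 degrees, less where a joint would pass 70% of its speed; a pose out of reach is approached as far as the arm can. A call is refused whole if a number of a shift passes 62.5 or a number of a turn 0.188, either way. A call with a gripper value outside its range is refused whole. "grip" is the finger opening in mm, from 0 to 87, set as the call begins (left out, the last holds). The fingers move at their own pace and stop on an object; the grip force is fixed at half the most. Time passes only in rows, so rows that do not move let the fingers close. It gives the time, the measured TCP pose, the force and the opening at its end, in the units of the state.
- sense(): the state, without advancing time (a new reading comes with each control period).
- capture(name): name is "scene" or "top"; returns the picture (420x560x3 uint8, red, green, blue); there is no depth.
- calibration(name): a dict with "fx", "fy", "cx", "cy" (pixels), "dist" ([k1, k2, p1, p2, k3] as OpenCV has them; the pictures are not rectified), "rvec" (rotation vector, rad) and "tvec" (3), from world to camera coordinates, as OpenCV has them. Camera axes: x right, y down, z forward; pixel columns grow to the right and rows downward; lengths in m; the calibration is good to about 2 mm. A picture is of the moment at which its call begins. calibration takes no time and is no camera call.
- finish_job(): hands the job in, once; it reports no verdict.
The state is a dict: "time_s": time; "joints": joint angles; "joint_velocities": joint speeds; "effort": joint torques, N m; "tcp_pos": TCP position; "ee_rot": TCP orientation; "wrist_force": force on the tool from outside, world axes, zero at the start; "moment": the same for the moment, N m; "gripper_width": opening from 0.0 (shut) to 1.0 (fully open).
Only numpy, scipy, OpenCV 4.12 (cv2) and the standard library are available. Lean on these libraries where they do the work, as an engineer would, in place of code of your own. Each camera call takes 0.05 s, during which the arm holds its last target.

## Working session

There is one attempt and no reset: what is moved stays moved. The work goes in short steps, Python scripts to look and compute and a tool call to move; the robot and the scene stay as the last step left them, time stands still between calls to the robot, and variables do not carry over. Pictures are saved under pics/ and viewed, and the job is handed in when it is done.

Besides the shell and the picture viewer there is one more tool, called after ">>>" as name(argument=value, ...) on one line, values as JSON. carry_out: Moves the arm, as the interface text tells. Its arguments: {"type":"object","properties":{"commands":{"type":"array"},"grip":{"type":"number"}},"required":["commands"]}

```bash
ls; mkdir -p pics
python3 - <<'E'
from station import *
import cv2
print(sense())
for n in("scene","top"):
    print(n,calibration(n)); cv2.imwrite(f"pics/{n}0.png",capture(n)[:,:,::-1])
E
```

```text
pics
{'time_s': 0.0, 'joints': array([ 8.18536339e+01,  2.20896950e+01,  3.79593430e-01, -2.95771721e-02,
       -6.84103897e+01, -1.48181594e+01]), 'joint_velocities': array([-0.15225412, -0.10988004, -0.10039621, -0.12513583,  0.02677015,
       -0.00908665]), 'effort': array([-2.13237887e-03, -3.90663958e+01,  1.87410074e+01,  4.21986714e+00,
        1.10602879e-02, -1.89888401e-04]), 'tcp_pos': array([0.24357916, 0.57492625, 0.22146804]), 'ee_rot': array([[ 9.20672303e-01, -3.90335641e-01, -7.73148109e-04],
       [-3.90336399e-01, -9.20670104e-01, -2.01368399e-03],
       [ 7.41982795e-05,  2.15573092e-03, -9.99997674e-01]]), 'wrist_force': array([-0.01320257,  0.50063686,  0.89545622]), 'moment': array([-0.03580814, -0.0111453 , -0.0296866 ]), 'gripper_width': 0.997331171285483}
scene {'fx': 506.7126987652221, 'fy': 506.7126987652221, 'cx': 274.2463874143625, 'cy': 212.95567734666892, 'dist': array([-0.01941564,  0.        ,  0.        ,  0.        ,  0.        ]), 'rvec': array([ 0.62966121,  2.57851978, -1.21222193]), 'tvec': array([ 0.40190054, -0.12084917,  1.67868456])}
top {'fx': 432.3293215551705, 'fy': 432.3293215551705, 'cx': 283.3006385723809, 'cy': 204.7112002862793, 'dist': array([-0.14119637,  0.        ,  0.        ,  0.        ,  0.        ]), 'rvec': array([ 2.10753871, -2.15997206,  0.13581809]), 'tvec': array([0.0793118 , 0.504948  , 1.19147959])}
```

View pics/scene0.png

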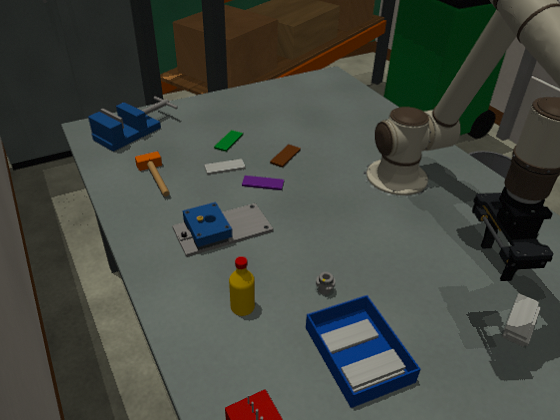

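View pics/top0.png

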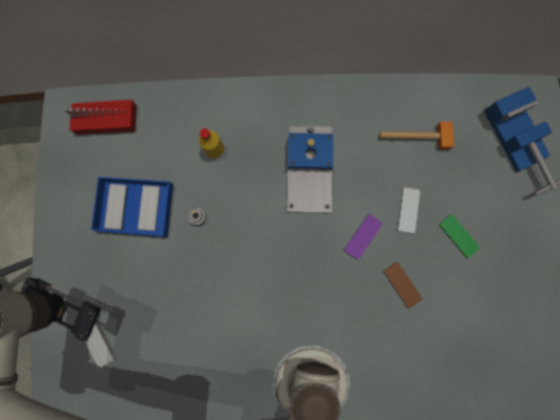

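Run:
```python
import cv2,numpy as np
t=cv2.imread("pics/top0.png"); s=cv2.imread("pics/scene0.png")
c=lambda im,x,y,w,h,f:cv2.resize(im[y:y+h,x:x+w],None,fx=f,fy=f,interpolation=cv2.INTER_CUBIC)
cv2.imwrite("pics/a.png",np.hstack([c(t,275,115,70,110,5),c(t,380,165,70,110,5)]))
cv2.imwrite("pics/b.png",np.vstack([np.hstack([c(t,175,190,45,45,8),c(s,300,260,50,45,8)]),c(t,60,300,95,80,8)[:, :760]]) ) if 0 else None
cv2.imwrite("pics/b.png",np.hstack([c(t,175,190,45,45,9),c(s,303,260,43,45,9)]))
cv2.imwrite("pics/c.png",np.hstack([c(t,60,300,70,80,5),c(s,480,280,80,80,5)]))
cv2.imwrite("pics/d.png",c(s,165,140,130,120,5))
```

```text
(no output)
```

View pics/a.png

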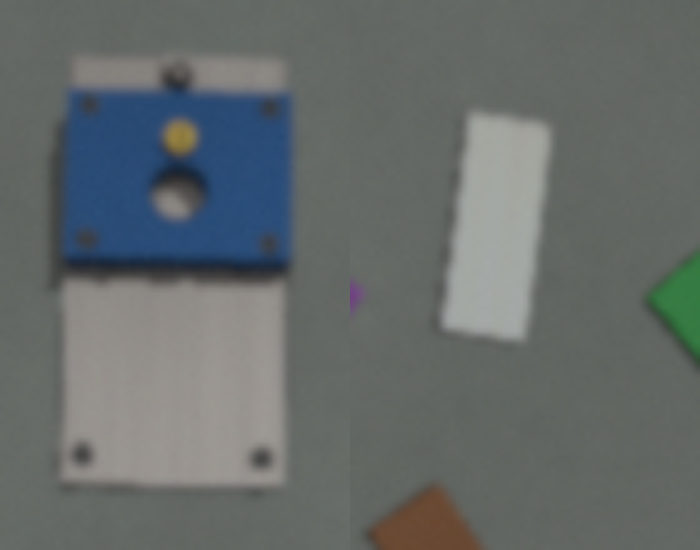

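View pics/b.png

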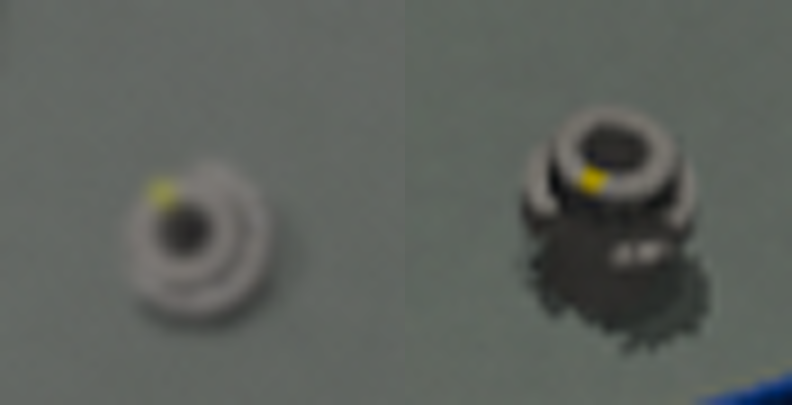

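View pics/c.png

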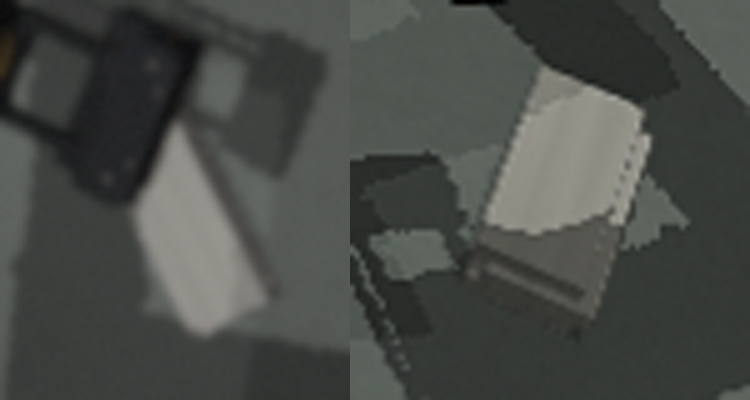

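View pics/d.png

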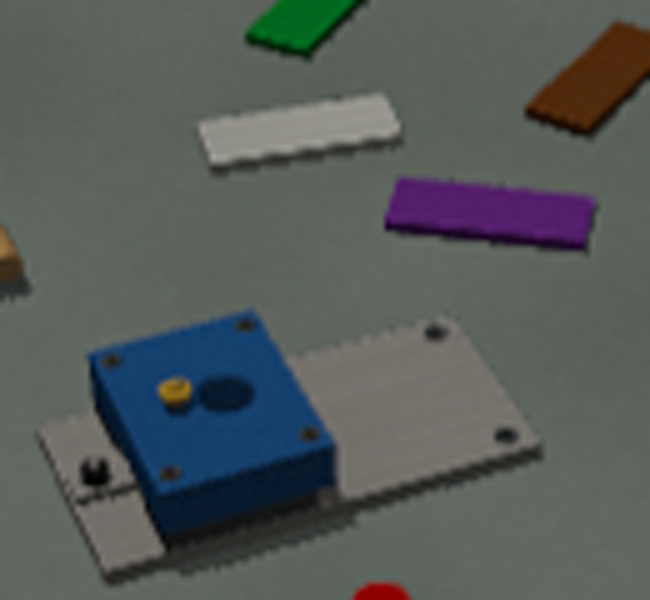

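```bash
cat > h.py <<'E'
import numpy as np,cv2
from station import *
def ray(n,uv):
    c=calibration(n);K=np.array([[c['fx'],0,c['cx']],[0,c['fy'],c['cy']],[0,0,1]])
    R=cv2.Rodrigues(np.array(c['rvec']))[0];t=np.array(c['tvec'])
    p=cv2.undistortPoints(np.array([[uv]],float),K,np.array(c['dist']))[0,0]
    return -R.T@t, R.T@np.array([p[0],p[1],1])
def pz(n,uv,z):
    o,d=ray(n,uv); return o+d*(z-o[2])/d[2]
def proj(n,P):
    c=calibration(n);K=np.array([[c['fx'],0,c['cx']],[0,c['fy'],c['cy']],[0,0,1]])
    return cv2.projectPoints(np.array(P,float).reshape(-1,1,3),np.array(c['rvec']),np.array(c['tvec']),K,np.array(c['dist']))[0][:,0]
E
python3 - <<'E'
from h import *
np.set_printoptions(precision=4,suppress=True)
t=cv2.imread("pics/top0.png"); s=cv2.imread("pics/scene0.png")
for n,u,v in(("top",409,210),("top",98,345),("top",115,207),("top",148,209)): print(n,u,v,t[v-2:v+3,u-2:u+3].mean((0,1)))
for u,v in ((225,166),(520,310),(350,335),(372,370)): print("scene",u,v,s[v-2:v+3,u-2:u+3].mean((0,1)))
# blank right, top crop 5x origin (380,165), second half offset 350
for c in((470,110),(552,122),(525,342),(442,328)):print(pz("top",(380+(c[0]-350)/5,165+c[1]/5),.01))
print('left')
for c in((180,118),(270,298),(200,335),(133,200)):print(pz("top",(60+c[0]/5,300+c[1]/5),.01))
for c in((545,68),(648,105),(595,320),(475,265)):print(pz("scene",(480+(c[0]-350)/5,280+c[1]/5),.01))
print('jig front corners z12'); 
for c in((62,485),(287,485)):print(pz("top",(275+c[0]/5,115+c[1]/5),.012))
print('plate top corners')
for c in((72,90),(292,92),(288,262),(67,260),):print(pz("top",(275+c[0]/5,115+c[1]/5),.055))
print('hole',pz("top",(275+178/5,115+193/5),.055),'screw',pz("top",(275+180/5,115+136/5),.0675))
print('bush flange',pz("top",(175+200/9,190+240/9),.038),'dab',pz("top",(175+165/9,190+195/9),.052),'bore',pz("top",(175+184/9,190+228/9),.052))
print('scene bore',pz("scene",(303+(613-405)/9,260+148/9),.052),'dab',pz("scene",(303+(592-405)/9,260+181/9),.052))
E
```

```text
top 409 210 [163.4  167.68 163.36]
top 98 345 [139.64 145.48 147.68]
top 115 207 [144.8  151.16 153.4 ]
top 148 209 [147.6  153.76 156.  ]
scene 225 166 [138.04 147.48 148.12]
scene 520 310 [133.8  142.56 143.68]
scene 350 335 [137.08 146.28 147.04]
scene 372 370 [135.96 145.2  146.08]
[ 0.5544 -0.2891  0.01  ]
[ 0.546  -0.3378  0.01  ]
[ 0.4168 -0.3129  0.01  ]
[ 0.4264 -0.2644  0.01  ]
left
[0.1722 0.6261 0.01  ]
[0.0685 0.5704 0.01  ]
[0.0455 0.6143 0.01  ]
[0.1235 0.656  0.01  ]
[0.0522 0.5598 0.01  ]
[0.0252 0.6011 0.01  ]
[0.1542 0.6792 0.01  ]
[0.1797 0.6311 0.01  ]
jig front corners z12
[0.4891 0.056  0.012 ]
[ 0.4856 -0.0743  0.012 ]
plate top corners
[0.7132 0.0442 0.055 ]
[ 0.7086 -0.0828  0.055 ]
[ 0.6078 -0.0761  0.055 ]
[0.6124 0.0496 0.055 ]
hole [ 0.65   -0.0149  0.055 ] screw [ 0.6801 -0.0166  0.0675]
bush flange [0.4787 0.3143 0.038 ] dab [0.4915 0.3224 0.052 ] bore [0.4809 0.3163 0.052 ]
scene bore [0.4806 0.3192 0.052 ] dab [0.4924 0.327  0.052 ]
```

```bash
cat >> h.py <<'E'
np.set_printoptions(precision=4,suppress=True)
from scipy.spatial.transform import Rotation as Rn
def Rd(az): # tool down with x axis at azimuth az(deg)
    a=np.radians(az);return np.array([[np.cos(a),np.sin(a),0],[np.sin(a),-np.cos(a),0],[0,0,-1.]])
def go(x,y,z,az):
    s=sense();R=np.array(s['ee_rot']);d=R.T@(np.array([x,y,z])-s['tcp_pos'])*1000
    rv=Rn.from_matrix(R.T@Rd(az)).as_rotvec()
    print('t',round(s['time_s'],2),'tcp',s['tcp_pos'],'az',round(np.degrees(np.arctan2(R[1,0],R[0,0])),2),'F',s['wrist_force'],'w',round(s['gripper_width']*87,1))
    print('tool shift mm',d.round(1),'rot',rv)
E
python3 - <<'E'
from h import *
print(pz("top",(172,182),.05),pz("top",(167,238),.05))
print(pz("top",(212,150),.08),pz("top",(204,133),.16))
go(.4807,.3178,.1,-23)
E
```

```text
[0.5798 0.3865 0.05  ] [0.4183 0.3986 0.05  ]
[0.6624 0.2643 0.08  ] [0.687  0.2711 0.16  ]
t 0.1 tcp [0.2436 0.575  0.2216] az -22.98 F [ 0.1005 -0.0007  0.582 ] w 87.2
tool shift mm [318.6 144.  121.9] rot [ 0.0019 -0.0001  0.0004]
```

>>> carry_out(commands=[53,24,0,0,0,0,53,24,0,0,0,0,53,24,10,0,0,0,53,24,30,0,0,0,53,24,30,0,0,0], grip=58)

```text
time_s: 0.72
tcp_pos: [0.4392, 0.3644, 0.1536]
ee_rot: [[0.924, -0.383, 0.001], [-0.383, -0.924, 0.0], [0.001, -0.001, -1.0]]
wrist_force: [-0.4, 1.5, 0.1]
gripper_width: 0.672
```

Run:
```python
from h import *
go(.4807,.3178,.1,-23)
for n in("scene","top"): cv2.imwrite(f"pics/{n}1.png",capture(n)[:,:,::-1])
t=cv2.imread("pics/top1.png"); s=cv2.imread("pics/scene1.png")
c=lambda im,x,y,w,h,f:cv2.resize(im[y:y+h,x:x+w],None,fx=f,fy=f,interpolation=cv2.INTER_CUBIC)
cv2.imwrite("pics/c1.png",np.hstack([c(t,60,310,70,80,5),c(s,480,280,80,80,5)]))
```

```text
t 0.72 tcp [0.4392 0.3644 0.1536] az -22.51 F [-0.3977  1.4563  0.126 ] w 58.4
tool shift mm [56.1 27.2 53.6] rot [-0.0007 -0.0008  0.0086]
```

View pics/c1.png

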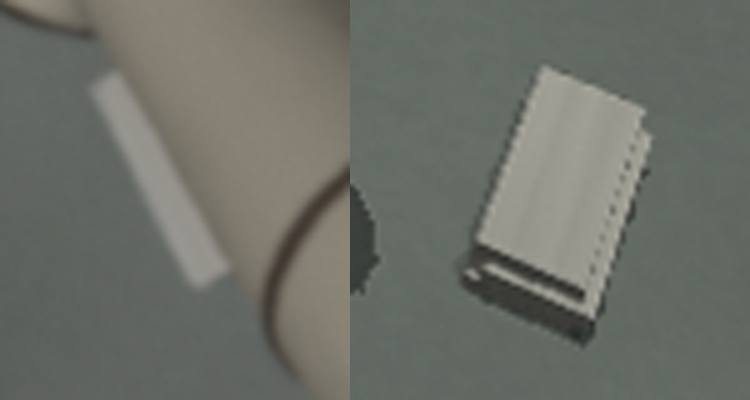

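View pics/top1.png

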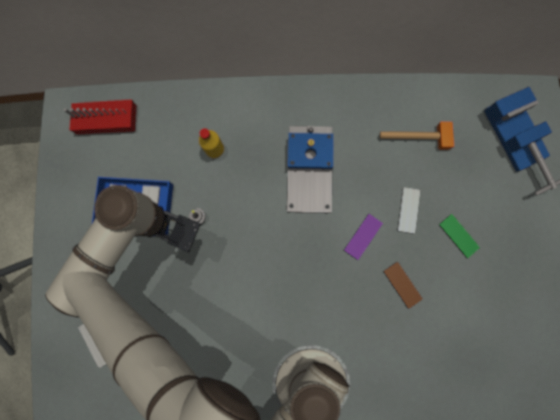

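>>> carry_out(commands=[30,14,10,0,0,0.0086,20,10,10,0,0,0,6,3,20,0,0,0,0,0,0,0,0,0])

```text
time_s: 1.32
tcp_pos: [0.4808, 0.3117, 0.1089]
ee_rot: [[0.917, -0.398, -0.006], [-0.398, -0.917, -0.008], [-0.002, 0.009, -1.0]]
wrist_force: [0.3, 0.1, 0.4]
gripper_width: 0.664
```

Run:
```python
from h import *
go(.4807,.3178,.1,-23)
for n in("scene","top"): cv2.imwrite(f"pics/{n}2.png",capture(n)[:,:,::-1])
t=cv2.imread("pics/top2.png"); s=cv2.imread("pics/scene2.png")
c=lambda im,x,y,w,h,f:cv2.resize(im[y:y+h,x:x+w],None,fx=f,fy=f,interpolation=cv2.INTER_CUBIC)
cv2.imwrite("pics/e.png",np.hstack([c(t,150,180,80,80,5),c(s,285,220,80,80,5)]))
P=sense()['tcp_pos'];print(proj("top",P),proj("scene",P))
```

```text
t 1.32 tcp [0.4808 0.3117 0.1089] az -23.47 F [0.2955 0.1026 0.4395] w 57.8
tool shift mm [-2.5 -5.7  8.9] rot [ 0.0093  0.0022 -0.0083]
[[191.6696 212.2606]] [[326.442  257.9866]]
```

View pics/e.png

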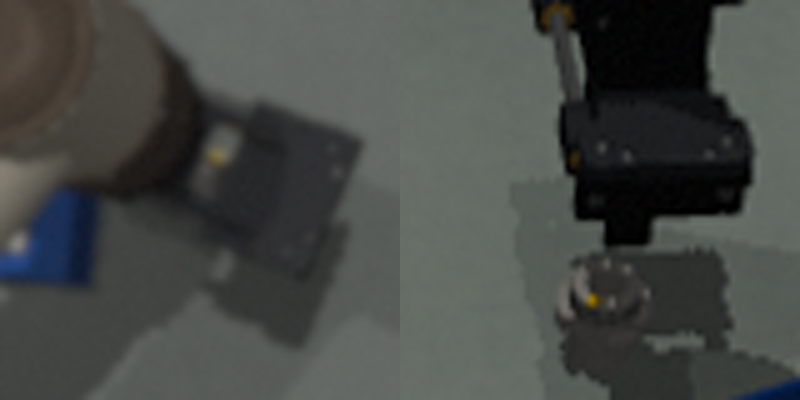

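>>> carry_out(commands=[-2.5,-5.7,20,0.0093,0.0022,-0.0083,0,0,20,0,0,0,0,0,20,0,0,0,0,0,4,0,0,0])

```text
time_s: 1.92
tcp_pos: [0.4834, 0.3256, 0.0511]
ee_rot: [[0.923, -0.384, 0.012], [-0.384, -0.923, 0.011], [0.007, -0.015, -1.0]]
wrist_force: [-0.0, 0.6, 0.2]
gripper_width: 0.667
```

Run:
```python
from h import *
go(.4807,.3178,.041,-23)
```

```text
t 1.93 tcp [0.4834 0.3256 0.0511] az -22.58 F [-0.0021  0.5579  0.2112] w 58.1
tool shift mm [ 0.4  8.4 10. ] rot [-0.0152 -0.0067  0.0073]
```

>>> carry_out(commands=[0.4,8.4,0,-0.015,-0.0067,0.0073,0,0,0,0,0,0])

```text
time_s: 2.17
tcp_pos: [0.4809, 0.3187, 0.053]
ee_rot: [[0.921, -0.39, 0.002], [-0.39, -0.921, 0.002], [0.001, -0.002, -1.0]]
wrist_force: [-0.5, -0.4, 0.6]
gripper_width: 0.669
```

Run:
```python
from h import *
go(.4807,.3178,.041,-23)
```

```text
t 2.17 tcp [0.4809 0.3187 0.053 ] az -22.94 F [-0.519  -0.4231  0.5525] w 58.2
tool shift mm [ 0.1  1.  12. ] rot [-0.002  -0.0009  0.0011]
```

>>> carry_out(commands=[0.1,1,8,-0.002,-0.0009,0.001,0,0,3.5,0,0,0,0,0,0,0,0,0])

```text
time_s: 2.55
tcp_pos: [0.4812, 0.3182, 0.0421]
ee_rot: [[0.92, -0.391, 0.002], [-0.391, -0.92, 0.002], [0.001, -0.002, -1.0]]
wrist_force: [0.2, 0.0, 0.4]
gripper_width: 0.666
```

Run:
```python
from h import *
go(.4807,.3178,.041,-23)
cv2.imwrite("pics/s3.png",capture("scene")[:,:,::-1])
s=cv2.imread("pics/s3.png")
cv2.imwrite("pics/e3.png",cv2.resize(s[220:300,285:365],None,fx=7,fy=7,interpolation=cv2.INTER_CUBIC))
```

```text
t 2.55 tcp [0.4812 0.3182 0.0421] az -23.01 F [0.218  0.049  0.4244] w 57.9
tool shift mm [-0.4  0.6  1.1] rot [-0.0023 -0.0009 -0.0001]
```

View pics/e3.png

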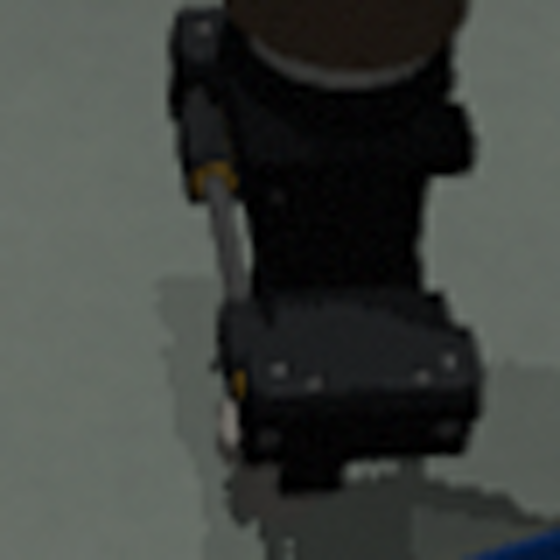

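>>> carry_out(commands=[-0.4,0.6,1,-0.002,0,0,0,0,0,0,0,0,0,0,0,0,0,0,0,0,0,0,0,0], grip=20)

```text
time_s: 3.1
tcp_pos: [0.4807, 0.3178, 0.0412]
ee_rot: [[0.92, -0.391, 0.001], [-0.391, -0.921, -0.0], [0.001, -0.0, -1.0]]
wrist_force: [0.2, -0.4, -1.3]
gripper_width: 0.391
```

Run:
```python
from h import *
go(.4807,.3178,.041,-23)
```

```text
t 3.1 tcp [0.4807 0.3178 0.0412] az -23.0 F [ 0.231  -0.4384 -1.3438] w 34.0
tool shift mm [0.  0.  0.2] rot [-0.0004 -0.001  -0.    ]
```

>>> carry_out(commands=[0,0,-15,0,0,0,0,0,-35,0,0,0,0,0,-35,0,0,0])

```text
time_s: 3.48
tcp_pos: [0.4785, 0.3158, 0.1259]
ee_rot: [[0.92, -0.392, -0.006], [-0.392, -0.92, -0.007], [-0.003, 0.008, -1.0]]
wrist_force: [0.7, -0.0, -2.7]
gripper_width: 0.394
```

Run:
```python
from h import *
go(.5,.1,.14,-59)
for n in("scene","top"): cv2.imwrite(f"pics/{n}4.png",capture(n)[:,:,::-1])
t=cv2.imread("pics/top4.png"); s=cv2.imread("pics/scene4.png")
c=lambda im,x,y,w,h,f:cv2.resize(im[y:y+h,x:x+w],None,fx=f,fy=f,interpolation=cv2.INTER_CUBIC)
cv2.imwrite("pics/e4.png",np.hstack([c(t,150,170,80,80,5),c(s,285,180,80,80,5)]))
```

```text
t 3.48 tcp [0.4785 0.3158 0.1259] az -23.06 F [ 0.6672 -0.0408 -2.656 ] w 34.3
tool shift mm [104.2 190.2 -12.8] rot [0.0089 0.0001 0.6274]
```

View pics/e4.png

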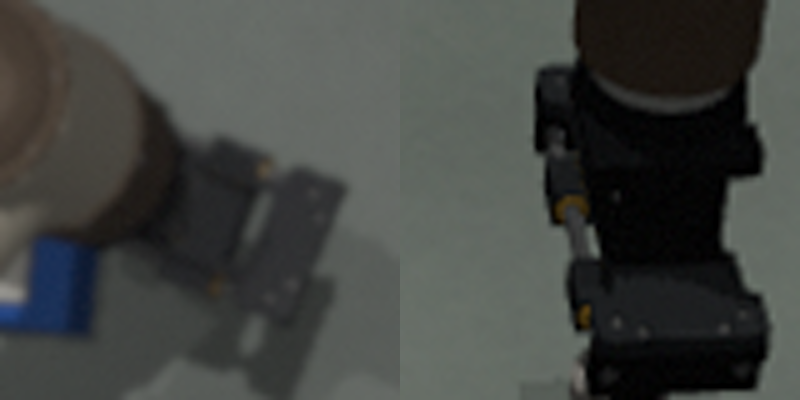

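>>> carry_out(commands=[20,38,-3,0.009,0,0.125,25,35,-3,0,0,0.125,29,32,-3,0,0,0.125,33,28,-3,0,0,0.125,36,23,-2,0,0,0.125])

```text
time_s: 4.2
tcp_pos: [0.4965, 0.0996, 0.1401]
ee_rot: [[0.504, -0.864, 0.002], [-0.864, -0.504, 0.009], [-0.007, -0.007, -1.0]]
wrist_force: [-0.2, 0.8, -2.5]
gripper_width: 0.388
```

Run:
```python
from h import *
go(.58,-.01,.14,-59)
t=cv2.imread("pics/top0.png"); s=cv2.imread("pics/scene0.png")
c=lambda im,x,y,w,h,f:cv2.resize(im[y:y+h,x:x+w],None,fx=f,fy=f,interpolation=cv2.INTER_CUBIC)
cv2.imwrite("pics/j1.png",c(t,282,122,60,45,13)); cv2.imwrite("pics/j2.png",c(s,170,195,110,60,7))
```

```text
t 4.2 tcp [0.4965 0.0996 0.1401] az -59.73 F [-0.2123  0.8311 -2.5484] w 33.7
tool shift mm [136.7 -16.9  -0.7] rot [-0.0068  0.0067 -0.0128]
```

View pics/j1.png

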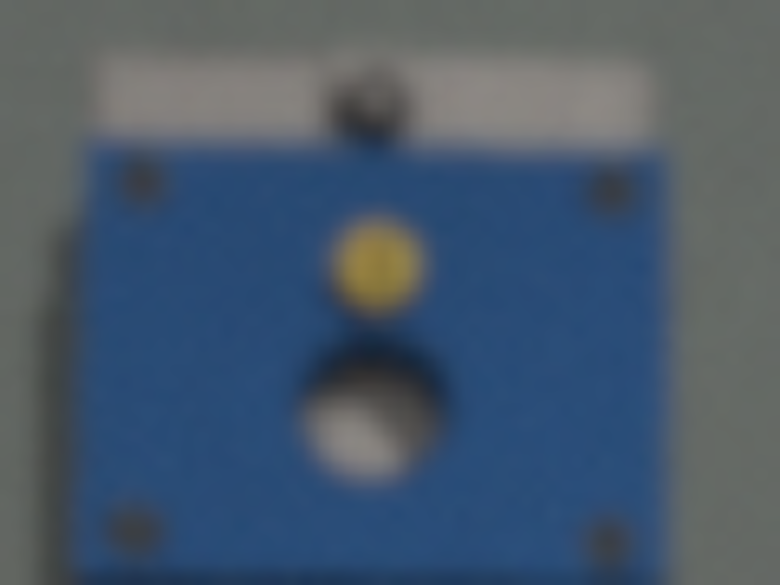

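View pics/j2.png

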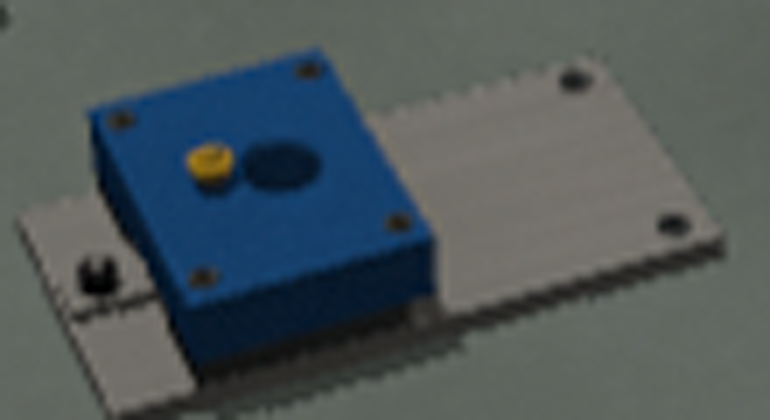

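```bash
cat > jig.py <<'E'
from h import *
from scipy.optimize import least_squares
T=[((88,145),(100,65,55)),((666,152),(100,-65,55)),((373,411),(40,0,55)),((376,266),(68.5,0,67.5)),((95,53),(135,65,12)),((657,60),(135,-65,12))]
T=[((282+(a+.5)/13-.5,122+(b+.5)/13-.5),p) for (a,b),p in T]
T+=[((275+(a+.5)/5-.5,115+(b+.5)/5-.5),p) for (a,b),p in [((62,485),(-125,65,12)),((287,486),(-125,-65,12)),((288,262),(0,-65,55)),((67,260),(0,65,55))]]
S=[((90,112),(100,-65,55)),((322,52),(0,-65,55)),((433,238),(0,65,55)),((190,303),(100,65,55)),((592,55),(-125,-65,12)),((724,235),(-125,65,12)),((281,166),(40,0,55)),((210,156),(68.5,0,67.5)),((15,218),(135,-65,12)),((112,414),(135,65,12))]
S=[((170+(a+.5)/7-.5,195+(b+.5)/7-.5),p) for (a,b),p in S]
def W(q,P):
    a=q[2];R=np.array([[np.cos(a),-np.sin(a),0],[np.sin(a),np.cos(a),0],[0,0,1]])
    return np.array(P)/1000@R.T+[q[0],q[1],0]
def f(q,sets):
    return np.concatenate([(proj(n,W(q,[p for _,p in s]))-np.array([u for u,_ in s])).ravel() for n,s in sets])
if __name__=="__main__":
  for sets in ([("top",T)],[("scene",S)],[("top",T),("scene",S)]):
    r=least_squares(lambda q:f(q,sets),[.61,-.013,-.04],loss='soft_l1')
    print(r.x[:2],np.degrees(r.x[2]),'hole',W(r.x,[[40,0,55]])); print(r.fun.reshape(-1,2).round(1).tolist())
E
python3 jig.py
```

```text
[ 0.6122 -0.0129] -2.3450341177864455 hole [[ 0.6521 -0.0145  0.055 ]]
[[-0.2, -0.2], [0.3, -0.1], [0.2, -0.3], [0.2, 0.0], [-0.4, 0.2], [-0.3, 0.2], [0.0, 0.1], [-0.1, 0.6], [1.0, -0.2], [-0.5, -0.4]]
[ 0.6124 -0.0114] -2.629302811955269 hole [[ 0.6524 -0.0133  0.055 ]]
[[-0.5, -0.2], [-0.4, -0.5], [0.4, -0.1], [-0.1, 0.7], [0.7, -0.1], [0.1, -0.1], [0.0, -0.0], [0.1, 0.6], [-0.1, -0.6], [-0.1, 0.3]]
[ 0.6122 -0.0124] -2.453207898144153 hole [[ 0.6522 -0.0141  0.055 ]]
[[-0.3, -0.2], [0.2, -0.1], [0.1, -0.3], [0.1, 0.0], [-0.5, 0.2], [-0.4, 0.3], [-0.2, 0.1], [-0.4, 0.6], [0.8, -0.2], [-0.7, -0.5], [-0.6, -0.4], [-0.5, -0.7], [0.3, -0.4], [0.0, 0.5], [0.5, -0.4], [-0.0, -0.5], [-0.0, -0.2], [0.1, 0.4], [-0.2, -0.7], [-0.0, 0.1]]
```

Run:
```python
from h import *
go(.6522,-.0141,.125,-57.5)
```

```text
t 4.2 tcp [0.4965 0.0996 0.1401] az -59.73 F [-0.2123  0.8311 -2.5484] w 33.7
tool shift mm [176.7 -77.1  14.4] rot [-0.0069  0.0066 -0.039 ]
```

>>> carry_out(commands=[45,-20,3,0,0,-0.02,50,-22,3,0,0,-0.02,45,-20,3,0,0,0,20,-9,2,0,0,0,0,0,0,0,0,0])

```text
time_s: 4.82
tcp_pos: [0.6404, -0.0069, 0.1234]
ee_rot: [[0.534, -0.846, -0.006], [-0.846, -0.534, 0.01], [-0.011, -0.0, -1.0]]
wrist_force: [-0.4, -0.2, -2.9]
gripper_width: 0.392
```

Run:
```python
from h import *
go(.6522,-.0141,.117,-57.5)
for n in("scene","top"): cv2.imwrite(f"pics/{n}5.png",capture(n)[:,:,::-1])
t=cv2.imread("pics/top5.png"); s=cv2.imread("pics/scene5.png")
c=lambda im,x,y,w,h,f:cv2.resize(im[y:y+h,x:x+w],None,fx=f,fy=f,interpolation=cv2.INTER_CUBIC)
cv2.imwrite("pics/e5.png",np.hstack([c(t,270,100,80,100,5),c(s,165,160,80,100,5)]))
```

```text
t 4.83 tcp [ 0.6404 -0.0069  0.1234] az -57.73 F [-0.4234 -0.1519 -2.8666] w 34.1
tool shift mm [12.5 -6.1  6.3] rot [-0.0004  0.0114 -0.0041]
```

View pics/e5.png

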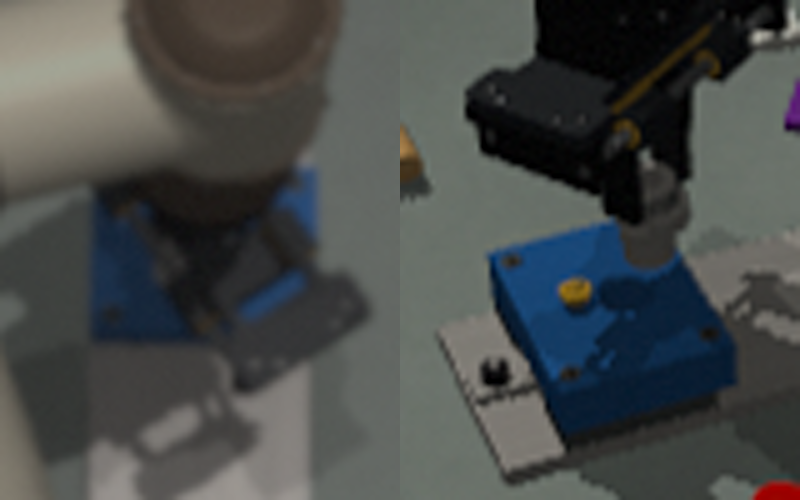

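>>> carry_out(commands=[12,-5.8,4,0,0.01,-0.004,1,-0.5,0,0,0,0,0,0,0,0,0,0])

```text
time_s: 5.3
tcp_pos: [0.6508, -0.0121, 0.1201]
ee_rot: [[0.541, -0.841, -0.001], [-0.841, -0.541, 0.001], [-0.001, 0.0, -1.0]]
wrist_force: [0.1, -0.3, -2.4]
gripper_width: 0.396
```

Run:
```python
from h import *
go(.6522,-.0141,.114,-57.5)
for n in("scene",): cv2.imwrite(f"pics/{n}6.png",capture(n)[:,:,::-1])
s=cv2.imread("pics/scene6.png")
c=lambda im,x,y,w,h,f:cv2.resize(im[y:y+h,x:x+w],None,fx=f,fy=f,interpolation=cv2.INTER_CUBIC)
cv2.imwrite("pics/e6.png",c(s,170,165,75,75,10))
p=sense()['tcp_pos'];
b=p-[0,0,.0412]
for q in (b,b+[0,0,.013],b+[0,0,.026],b+[0,0,.038],b+[0,0,.052]): print((proj("scene",q)-[170,165]+.5)*10-.5)
print((proj("scene",[.6522,-.0141,.055])-[170,165]+.5)*10)
```

```text
t 5.3 tcp [ 0.6508 -0.0121  0.1201] az -57.24 F [ 0.1442 -0.2634 -2.4227] w 34.4
tool shift mm [ 2.4 -0.1  6.1] rot [0.0001 0.0015 0.0045]
[[404.0794 471.3147]]
[[401.155  434.5144]]
[[398.1969 397.2741]]
[[395.436  362.5013]]
[[392.1776 321.4427]]
[[402.0844 535.5496]]
```

View pics/e6.png

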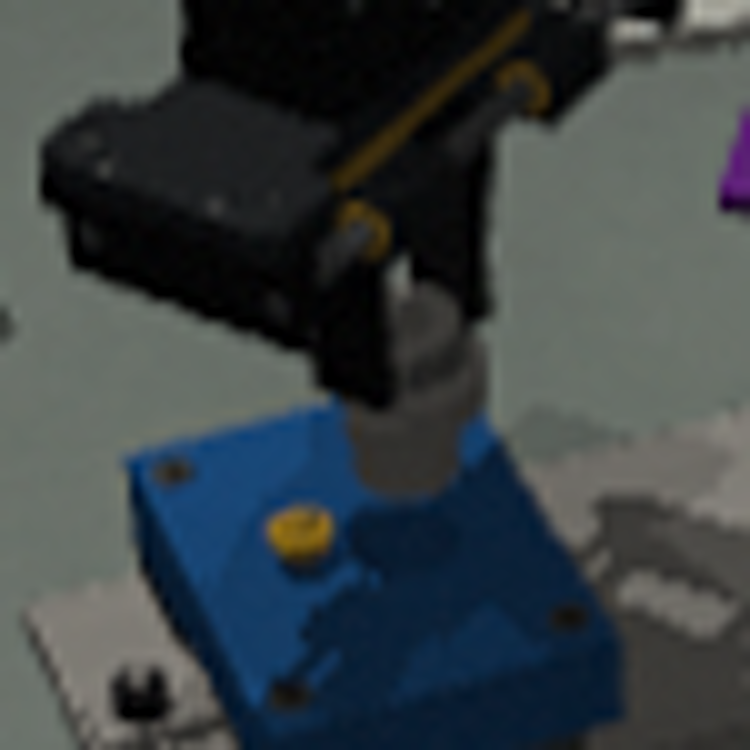

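Run:
```python
from h import *
s=cv2.imread("pics/scene6.png").astype(float)
for r in range(206,214): print(r,[tuple(int(v) for v in s[r,c][[0,2]]) for c in range(202,220)])
p=np.array([.6522,-.0141,.08]);z=proj("scene",p)
for d in ([1,0,0],[0,1,0],[.54,-.84,0],[.84,.54,0]): print(d,proj("scene",p+np.array(d)*.01)-z)
```

```text
206 [(107, 18), (105, 24), (82, 40), (50, 59), (48, 52), (41, 44), (41, 46), (48, 51), (48, 51), (48, 52), (48, 51), (47, 53), (46, 49), (40, 46), (41, 47), (63, 41), (96, 60), (106, 108)]
207 [(105, 19), (102, 24), (76, 40), (47, 56), (50, 56), (54, 59), (54, 57), (53, 57), (50, 54), (46, 48), (45, 48), (46, 49), (46, 50), (47, 46), (70, 40), (95, 28), (107, 43), (105, 93)]
208 [(104, 20), (103, 23), (84, 35), (40, 51), (47, 50), (48, 52), (47, 51), (48, 52), (47, 51), (46, 49), (46, 49), (46, 49), (45, 50), (53, 44), (91, 28), (108, 17), (106, 26), (102, 55)]
209 [(103, 21), (105, 22), (99, 25), (58, 45), (44, 49), (45, 49), (45, 48), (45, 48), (46, 49), (45, 49), (45, 49), (45, 50), (44, 49), (57, 44), (95, 25), (108, 21), (103, 18), (77, 17)]
210 [(103, 21), (105, 20), (100, 22), (69, 39), (42, 50), (46, 51), (47, 51), (47, 50), (47, 51), (47, 50), (47, 50), (46, 49), (42, 48), (54, 42), (97, 26), (103, 17), (76, 13), (53, 9)]
211 [(105, 22), (105, 21), (101, 26), (68, 40), (44, 51), (44, 50), (47, 51), (47, 50), (47, 50), (46, 51), (47, 51), (46, 50), (42, 48), (49, 44), (75, 20), (79, 17), (54, 10), (55, 9)]
212 [(103, 20), (105, 20), (103, 23), (84, 34), (41, 51), (45, 51), (46, 50), (48, 51), (45, 50), (48, 51), (47, 49), (43, 49), (48, 47), (62, 39), (53, 11), (56, 12), (55, 10), (57, 9)]
213 [(103, 20), (104, 21), (105, 21), (100, 26), (68, 43), (51, 49), (45, 52), (47, 52), (45, 52), (44, 50), (46, 52), (46, 51), (52, 38), (65, 21), (55, 8), (56, 9), (56, 10), (56, 9)]
[1, 0, 0] [[-3.3895  1.0314]]
[0, 1, 0] [[1.3927 2.0616]]
[0.54, -0.84, 0] [[-2.9817 -1.1647]]
[0.84, 0.54, 0] [[-2.1015  1.9816]]
```

Run:
```python
from h import *
go(.6526,-.0148,.099,-57.5)
```

```text
t 5.35 tcp [ 0.6507 -0.0121  0.12  ] az -57.25 F [-0.4647 -0.457  -2.4568] w 33.8
tool shift mm [ 3.3 -0.1 21. ] rot [0.0001 0.0016 0.0044]
```

>>> carry_out(commands=[3.5,0,6,0,0.0016,0.004,0,0,8,0,0,0,0,0,4,0,0,0,0,0,0,0,0,0])

```text
time_s: 5.85
tcp_pos: [0.6521, -0.0149, 0.1006]
ee_rot: [[0.538, -0.843, -0.001], [-0.843, -0.538, -0.0], [-0.0, 0.001, -1.0]]
wrist_force: [-0.0, -0.5, -2.1]
gripper_width: 0.388
```

Run:
```python
from h import *
go(.6526,-.0148,.099,-57.5)
```

```text
t 5.85 tcp [ 0.6521 -0.0149  0.1006] az -57.47 F [-0.023  -0.5355 -2.0842] w 33.7
tool shift mm [ 0.2 -0.4  1.6] rot [0.0006 0.0003 0.0005]
```

>>> carry_out(commands=[0.2,-0.4,2,0,0,0,0,0,2,0,0,0,0,0,2,0,0,0])

```text
time_s: 6.22
tcp_pos: [0.653, -0.0148, 0.0947]
ee_rot: [[0.538, -0.843, 0.0], [-0.843, -0.538, 0.0], [0.0, -0.0, -1.0]]
wrist_force: [-0.2, -0.2, -2.0]
gripper_width: 0.388
```

Run:
```python
from h import *
go(.6526,-.0148,.0702,-57.5)
```

```text
t 6.22 tcp [ 0.653  -0.0148  0.0947] az -57.46 F [-0.1851 -0.1693 -2.0435] w 33.8
tool shift mm [-0.2  0.3 24.5] rot [-0.0002 -0.0001  0.0006]
```

>>> carry_out(commands=[-0.1,0.2,1.5,0,0,0,0,0,1.5,0,0,0,0,0,1.5,0,0,0])

```text
time_s: 6.6
tcp_pos: [0.6537, -0.0149, 0.0943]
ee_rot: [[0.539, -0.842, 0.003], [-0.842, -0.539, -0.001], [0.003, -0.002, -1.0]]
wrist_force: [-3.1, 0.7, 5.3]
gripper_width: 0.39
```

Run:
```python
from h import *
go(.6526,-.0148,.0702,-57.5);print(sense()['moment'])
```

```text
t 6.6 tcp [ 0.6537 -0.0149  0.0943] az -57.38 F [-3.069   0.6915  5.3107] w 33.9
tool shift mm [-0.8  0.9 24.1] rot [-0.0023 -0.0028  0.002 ]
[0.2092 0.9544 0.0014]
```

>>> carry_out(commands=[-1.1,1.1,-0.5,-0.002,-0.003,0,0,0,1,0,0,0,0,0,1.5,0,0,0])

```text
time_s: 6.98
tcp_pos: [0.6528, -0.0148, 0.0941]
ee_rot: [[0.54, -0.842, 0.002], [-0.842, -0.54, -0.0], [0.001, -0.002, -1.0]]
wrist_force: [-2.3, -0.4, 8.6]
gripper_width: 0.39
```

Run:
```python
from h import *
go(.6522,-.0146,.0702,-57.5);print(sense()['moment'])
```

```text
t 6.97 tcp [ 0.6528 -0.0148  0.0941] az -57.34 F [-2.3426 -0.3712  8.6269] w 33.9
tool shift mm [-0.5  0.4 23.9] rot [-0.0018 -0.0014  0.0028]
[0.0535 0.9191 0.0359]
```

>>> carry_out(commands=[-1,1.5,-1,-0.002,-0.002,0,0,0,1,0,0,0,0,0,1.5,0,0,0])

```text
time_s: 7.35
tcp_pos: [0.6524, -0.0148, 0.0942]
ee_rot: [[0.541, -0.841, 0.003], [-0.841, -0.541, -0.0], [0.002, -0.002, -1.0]]
wrist_force: [-3.0, -0.1, 8.8]
gripper_width: 0.391
```

Run:
```python
from h import *
go(.6522,-.0146,.0702,-57.5);print(sense()['moment'])
```

```text
t 7.35 tcp [ 0.6524 -0.0148  0.0942] az -57.28 F [-3.0045 -0.1042  8.7683] w 34.0
tool shift mm [-0.3  0.2 24. ] rot [-0.0024 -0.0016  0.0038]
[-0.0464  0.8629  0.0144]
```

>>> carry_out(commands=[-0.5,1,-2.5,-0.002,-0.002,0.004,-0.3,0.5,0,0,0,0,0,0,0,0,0,0])

```text
time_s: 7.72
tcp_pos: [0.6511, -0.0147, 0.0961]
ee_rot: [[0.537, -0.844, 0.001], [-0.844, -0.537, 0.001], [-0.0, -0.001, -1.0]]
wrist_force: [0.5, -0.3, 0.5]
gripper_width: 0.39
```

Run:
```python
from h import *
go(.6510,-.0146,.0952,-57.5);print(sense()['moment'])
```

```text
t 7.72 tcp [ 0.6511 -0.0147  0.0961] az -57.53 F [ 0.5124 -0.3334  0.4502] w 33.9
tool shift mm [-0.1  0.   0.9] rot [-0.0013  0.0005 -0.0005]
[ 0.0884 -0.0494  0.0087]
```

>>> carry_out(commands=[0,0,1.5,-0.001,0,0,0,0,1.5,0,0,0])

```text
time_s: 7.98
tcp_pos: [0.652, -0.015, 0.095]
ee_rot: [[0.538, -0.843, 0.002], [-0.843, -0.538, -0.0], [0.001, -0.002, -1.0]]
wrist_force: [1.3, -0.1, -1.5]
gripper_width: 0.389
```

Run:
```python
from h import *
go(.6510,-.0146,.0952,-57.5);print(sense()['moment'])
for n in("scene",): cv2.imwrite(f"pics/{n}7.png",capture(n)[:,:,::-1])
s=cv2.imread("pics/scene7.png")
c=lambda im,x,y,w,h,f:cv2.resize(im[y:y+h,x:x+w],None,fx=f,fy=f,interpolation=cv2.INTER_CUBIC)
cv2.imwrite("pics/e7.png",c(s,180,180,60,60,12))
```

```text
t 7.97 tcp [ 0.652 -0.015  0.095] az -57.48 F [ 1.305  -0.0717 -1.4573] w 33.9
tool shift mm [-0.8  0.6 -0.2] rot [-0.0018 -0.0014  0.0003]
[ 0.4247 -0.3405  0.0579]
```

View pics/e7.png

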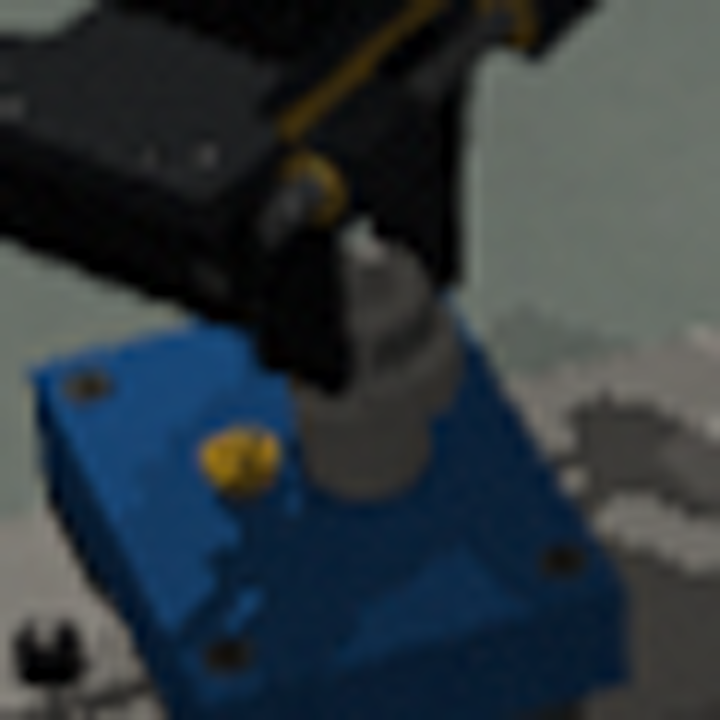

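>>> carry_out(commands=[0,0,1.5,-0.001,-0.001,0,-0.1,0.2,1.5,0,0,0])

```text
time_s: 8.28
tcp_pos: [0.6525, -0.015, 0.0943]
ee_rot: [[0.538, -0.843, 0.003], [-0.843, -0.538, -0.001], [0.002, -0.002, -1.0]]
wrist_force: [-2.2, 1.2, 8.4]
gripper_width: 0.39
```

Run:
```python
from h import *
go(.6510,-.0146,.0952,-57.5);print(sense()['moment'])
```

```text
t 8.28 tcp [ 0.6525 -0.015   0.0943] az -57.42 F [-2.1614  1.1699  8.429 ] w 33.9
tool shift mm [-1.1  1.  -0.9] rot [-0.0017 -0.0022  0.0014]
[ 0.2908  0.713  -0.083 ]
```

>>> carry_out(commands=[0.5,-0.9,-4,-0.002,-0.002,0,0.5,-0.9,0,0,0,0,0,0,0,0,0,0])

```text
time_s: 8.65
tcp_pos: [0.6526, -0.015, 0.0956]
ee_rot: [[0.537, -0.843, -0.006], [-0.843, -0.537, 0.0], [-0.003, 0.005, -1.0]]
wrist_force: [1.3, 0.4, -2.2]
gripper_width: 0.389
```

Run:
```python
from h import *
go(.6510,-.0146,.0952,-57.5);print(sense()['moment'])
for n in("scene","top"): cv2.imwrite(f"pics/{n}8.png",capture(n)[:,:,::-1])
s=cv2.imread("pics/scene8.png");t=cv2.imread("pics/top8.png")
c=lambda im,x,y,w,h,f:cv2.resize(im[y:y+h,x:x+w],None,fx=f,fy=f,interpolation=cv2.INTER_CUBIC)
cv2.imwrite("pics/e8.png",c(s,190,190,40,40,18)); cv2.imwrite("pics/e8t.png",c(t,270,110,80,60,10))
```

```text
t 8.65 tcp [ 0.6526 -0.015   0.0956] az -57.49 F [ 1.3059  0.4081 -2.1516] w 33.9
tool shift mm [-1.2  1.1  0.4] rot [0.0049 0.0032 0.0002]
[ 0.2462 -0.1809 -0.0534]
```

View pics/e8.png

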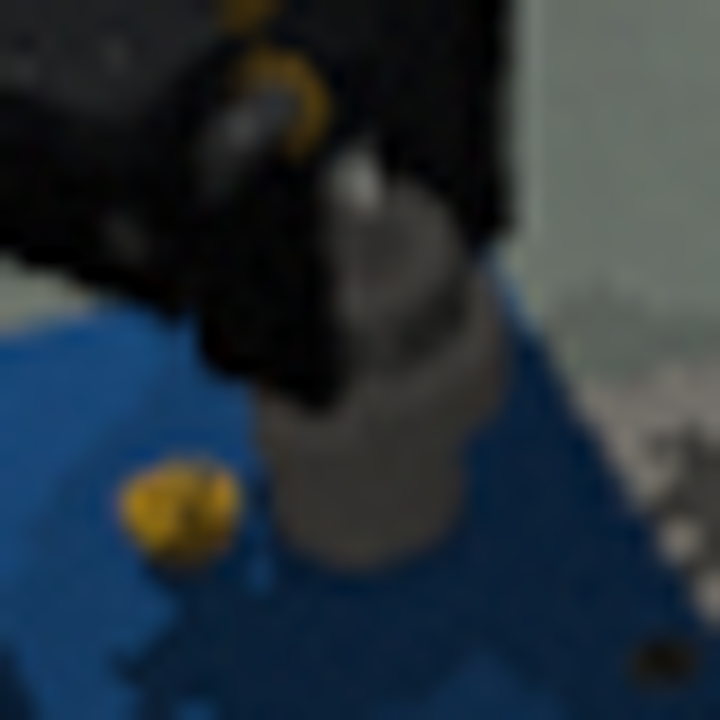

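View pics/e8t.png

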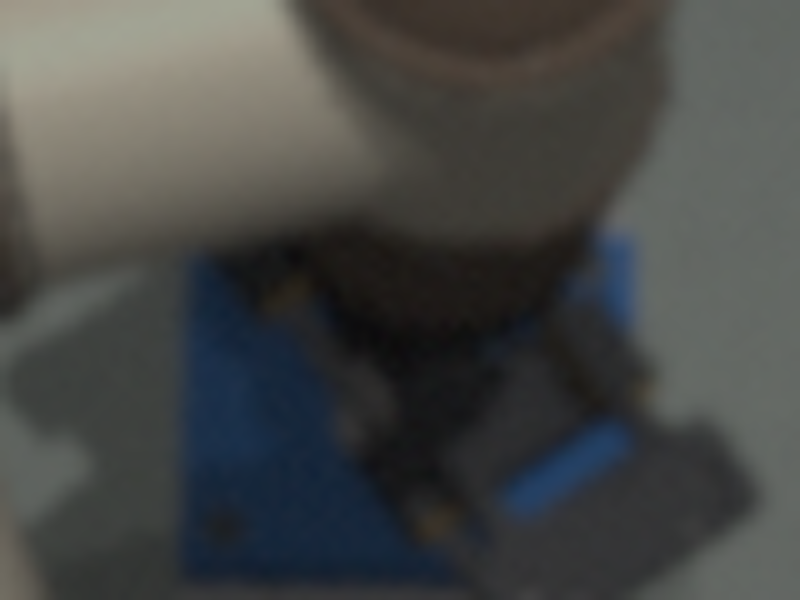

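Run:
```python
from h import *
s=cv2.imread("pics/scene0.png").astype(float)
for r in range(211,226): print(r,[int(v) for v in s[r,200:222,0]])
h=np.array([.6522,-.0141]);a=np.linspace(0,2*np.pi,73)
for rad in(.0158,.0178):
  P=np.c_[h[0]+rad*np.cos(a),h[1]+rad*np.sin(a),a*0+.055];q=proj("scene",P);print(rad,q.min(0),q.max(0))
P=np.c_[h[0]+.0158*np.cos(a),h[1]+.0158*np.sin(a),a*0+.053];q=proj("scene",P);print(q.min(0),q.max(0))
p=sense()['tcp_pos'];print(p)
for rad,z in((.0148,.0432),(.0133,.0412),(.0128,.0412)):
  P=np.c_[p[0]+rad*np.cos(a),p[1]+rad*np.sin(a),a*0+p[2]-.0412+(.0412-z if 0 else (.0412-z)*-1*-1)];q=proj("scene",P);print(rad,z,q.min(0),q.max(0))
```

```text
211 [110, 109, 109, 110, 110, 109, 110, 109, 111, 109, 109, 109, 109, 108, 109, 109, 108, 108, 109, 109, 107, 103]
212 [110, 108, 109, 109, 110, 109, 109, 110, 109, 109, 109, 109, 108, 109, 110, 109, 107, 108, 109, 109, 108, 108]
213 [109, 109, 108, 109, 109, 110, 108, 108, 111, 112, 112, 110, 109, 110, 109, 109, 109, 108, 109, 109, 108, 109]
214 [110, 110, 110, 109, 109, 111, 110, 104, 102, 103, 101, 103, 105, 104, 108, 109, 109, 109, 108, 109, 109, 109]
215 [92, 95, 104, 112, 111, 101, 85, 82, 79, 73, 69, 73, 78, 88, 101, 106, 110, 109, 109, 108, 109, 109]
216 [52, 53, 70, 95, 104, 74, 57, 52, 52, 46, 42, 45, 51, 59, 75, 96, 106, 110, 109, 109, 109, 109]
217 [21, 20, 36, 74, 82, 52, 49, 41, 43, 43, 45, 45, 44, 41, 45, 72, 104, 108, 108, 109, 109, 108]
218 [25, 25, 37, 68, 66, 41, 40, 43, 43, 44, 44, 46, 44, 43, 41, 58, 101, 109, 108, 108, 109, 109]
219 [22, 16, 28, 62, 72, 35, 40, 44, 44, 45, 45, 45, 45, 43, 42, 65, 104, 107, 108, 106, 108, 108]
220 [13, 23, 40, 55, 67, 47, 39, 42, 41, 43, 44, 45, 43, 41, 50, 85, 109, 108, 107, 107, 108, 108]
221 [27, 35, 50, 65, 91, 87, 51, 40, 41, 41, 42, 40, 46, 70, 90, 104, 111, 108, 107, 107, 105, 106]
222 [49, 43, 67, 97, 110, 106, 92, 85, 75, 74, 77, 88, 90, 101, 110, 111, 110, 109, 107, 108, 105, 105]
223 [92, 90, 97, 110, 106, 106, 107, 107, 103, 104, 105, 110, 110, 111, 109, 109, 109, 108, 107, 107, 107, 106]
224 [107, 108, 108, 108, 105, 104, 105, 107, 109, 110, 109, 110, 110, 110, 109, 108, 107, 108, 105, 106, 108, 107]
225 [106, 104, 105, 106, 105, 105, 104, 106, 107, 107, 108, 108, 110, 109, 109, 107, 108, 106, 105, 106, 107, 107]
0.0158 [203.9987 214.4421] [215.4068 221.7308]
0.0178 [203.275  213.9892] [216.1277 222.2006]
[204.0484 214.9908] [215.4461 222.2825]
[ 0.6526 -0.0149  0.0957]
0.0148 0.0432 [204.1829 215.236 ] [214.854  222.0629]
0.0133 0.0412 [204.6757 215.028 ] [214.2737 221.1604]
0.0128 0.0412 [204.8565 215.1417] [214.0935 221.0435]
```

>>> carry_out(commands=[0.4,-0.6,-1.5,0.005,0.003,0,0,0,0,0,0,0])

```text
time_s: 9.0
tcp_pos: [0.6528, -0.0152, 0.0966]
ee_rot: [[0.537, -0.843, -0.001], [-0.843, -0.537, -0.0], [-0.001, 0.001, -1.0]]
wrist_force: [-0.2, -0.3, -1.8]
gripper_width: 0.392
```

Run:
```python
from h import *
go(.6533,-.0148,.0952,-57.5);print(sense()['moment'])
```

```text
t 9.0 tcp [ 0.6528 -0.0152  0.0966] az -57.49 F [-0.2491 -0.3017 -1.8042] w 34.1
tool shift mm [-0.  -0.6  1.4] rot [0.0013 0.0006 0.0001]
[ 0.0819 -0.0218 -0.0017]
```

>>> carry_out(commands=[0,-0.6,0.8,0.001,0,0,0,0,1,0,0,0,0,0,1,0,0,0])

```text
time_s: 9.38
tcp_pos: [0.6534, -0.0149, 0.0945]
ee_rot: [[0.538, -0.843, -0.0], [-0.843, -0.538, 0.0], [-0.0, 0.0, -1.0]]
wrist_force: [-1.8, 0.3, 3.5]
gripper_width: 0.389
```

Run:
```python
from h import *
go(.6533,-.0148,.0932,-57.5);print(sense()['moment'])
```

```text
t 9.38 tcp [ 0.6534 -0.0149  0.0945] az -57.48 F [-1.7665  0.2537  3.4862] w 33.8
tool shift mm [-0.1 -0.   1.3] rot [0.0001 0.0001 0.0004]
[ 0.191   0.5662 -0.0509]
```

>>> carry_out(commands=[0,0,0,0,0,0,0,0,0,0,0,0])

```text
time_s: 9.62
tcp_pos: [0.6535, -0.0149, 0.0947]
ee_rot: [[0.538, -0.843, 0.0], [-0.843, -0.538, 0.0], [0.0, -0.0, -1.0]]
wrist_force: [0.1, 0.7, -0.8]
gripper_width: 0.389
```

Run:
```python
from h import *
go(.6533,-.0148,.0932,-57.5);print(sense()['moment'])
```

```text
t 9.62 tcp [ 0.6535 -0.0149  0.0947] az -57.48 F [ 0.0634  0.726  -0.7572] w 33.8
tool shift mm [-0.2  0.1  1.5] rot [-0.0004 -0.0001  0.0004]
[ 0.0139  0.1008 -0.0305]
```

>>> carry_out(commands=[-0.8,-0.5,0,0,0,0,0,0,1,0,0,0,0,0,1,0,0,0,0,0,0,0,0,0])

```text
time_s: 10.12
tcp_pos: [0.6531, -0.0139, 0.0915]
ee_rot: [[0.537, -0.843, -0.001], [-0.843, -0.537, 0.0], [-0.001, 0.001, -1.0]]
wrist_force: [0.7, 0.7, -2.2]
gripper_width: 0.388
```

Run:
```python
from h import *
go(.6533,-.0148,.0932,-57.5);print(sense()['moment'])
```

```text
t 10.12 tcp [ 0.6531 -0.0139  0.0915] az -57.49 F [ 0.6835  0.7074 -2.2481] w 33.8
tool shift mm [ 0.9  0.3 -1.7] rot [0.0005 0.0007 0.0001]
[ 0.082  -0.0736 -0.0147]
```

>>> carry_out(commands=[0,0,2,0,0,0,0,0,2,0,0,0,0,0,2,0,0,0])

```text
time_s: 10.5
tcp_pos: [0.6531, -0.0139, 0.085]
ee_rot: [[0.537, -0.843, -0.001], [-0.843, -0.537, 0.0], [-0.001, 0.001, -1.0]]
wrist_force: [0.5, 0.2, -2.1]
gripper_width: 0.393
```

Run:
```python
from h import *
go(.6533,-.0138,.0702,-57.5);print(sense()['moment'])
```

```text
t 10.5 tcp [ 0.6531 -0.0139  0.085 ] az -57.5 F [ 0.473   0.2028 -2.0534] w 34.2
tool shift mm [ 0.1 -0.2 14.8] rot [0.0005 0.0008 0.    ]
[ 0.0687 -0.0418 -0.0054]
```

>>> carry_out(commands=[0,0,2,0,0,0,0,0,2,0,0,0,0,0,2,0,0,0,0,0,2,0,0,0])

```text
time_s: 11.0
tcp_pos: [0.6531, -0.0139, 0.0764]
ee_rot: [[0.537, -0.843, -0.001], [-0.843, -0.537, 0.0], [-0.001, 0.001, -1.0]]
wrist_force: [-1.3, -0.7, -1.9]
gripper_width: 0.388
```

Run:
```python
from h import *
go(.6533,-.0138,.0702,-57.5);print(sense()['moment'])
```

```text
t 11.0 tcp [ 0.6531 -0.0139  0.0764] az -57.5 F [-1.3299 -0.6928 -1.9071] w 33.8
tool shift mm [ 0.1 -0.2  6.2] rot [0.0005 0.0008 0.    ]
[ 0.0485 -0.0196 -0.0174]
```

>>> carry_out(commands=[0,0,2,0,0,0,0,0,2,0,0,0,0,0,1.2,0,0,0])

```text
time_s: 11.38
tcp_pos: [0.6531, -0.0138, 0.0707]
ee_rot: [[0.537, -0.843, -0.001], [-0.843, -0.537, 0.0], [-0.001, 0.001, -1.0]]
wrist_force: [-0.1, -0.3, -2.5]
gripper_width: 0.388
```

Run:
```python
from h import *
go(.6533,-.0138,.0702,-57.5);print(sense()['moment'])
```

```text
t 11.38 tcp [ 0.6531 -0.0138  0.0707] az -57.49 F [-0.0558 -0.3476 -2.536 ] w 33.8
tool shift mm [ 0.1 -0.2  0.5] rot [0.0006 0.0008 0.0001]
[ 0.0526 -0.0133 -0.0054]
```

>>> carry_out(commands=[0,0,0.8,0,0,0,0,0,0.8,0,0,0])

```text
time_s: 11.62
tcp_pos: [0.6535, -0.0139, 0.0703]
ee_rot: [[0.538, -0.843, 0.0], [-0.843, -0.538, -0.0], [0.0, 0.0, -1.0]]
wrist_force: [-2.2, 1.1, 2.3]
gripper_width: 0.391
```

Run:
```python
from h import *
go(.6533,-.0138,.0702,-57.5);print(sense()['moment'])
```

```text
t 11.62 tcp [ 0.6535 -0.0139  0.0703] az -57.46 F [-2.1747  1.0778  2.2629] w 34.0
tool shift mm [-0.2  0.1  0.1] rot [ 0.     -0.0001  0.0006]
[0.1009 0.4023 0.03  ]
```

>>> carry_out(commands=[0,0.2,-0.2,0,0,0.17,0,0.2,0,0,0,0.17,0,0.2,0,0,0,0.17])

```text
time_s: 12.0
tcp_pos: [0.6539, -0.0136, 0.0704]
ee_rot: [[0.042, -0.999, 0.003], [-0.999, -0.042, 0.001], [-0.001, -0.003, -1.0]]
wrist_force: [0.9, -0.2, -2.3]
gripper_width: 0.389
```

Run:
```python
from h import *
go(.6533,-.0138,.0702,-117.5);print(sense()['moment'])
```

```text
t 12.0 tcp [ 0.6539 -0.0136  0.0704] az -87.61 F [ 0.9334 -0.1711 -2.3045] w 33.9
tool shift mm [0.2 0.6 0.2] rot [-0.0028  0.0018  0.5216]
[ 0.1825 -0.2009 -0.0272]
```

>>> carry_out(commands=[0,0.5,0.2,-0.003,0.002,0.17,0,0.4,0,0,0,0.17,0,0.3,0,0,0,0.17,0,0,0,0,0,0.1])

```text
time_s: 12.5
tcp_pos: [0.655, -0.0126, 0.0703]
ee_rot: [[-0.556, -0.831, 0.006], [-0.831, 0.556, 0.001], [-0.004, -0.004, -1.0]]
wrist_force: [-0.8, 2.7, -1.8]
gripper_width: 0.391
```

Run:
```python
from h import *
go(.6533,-.0138,.0702,-117.5);print(sense()['moment'])
```

```text
t 12.5 tcp [ 0.655  -0.0126  0.0703] az -123.76 F [-0.7887  2.7317 -1.7729] w 34.0
tool shift mm [1.9 0.7 0.1] rot [-0.0044  0.0034 -0.1092]
[0.9489 0.0067 0.1879]
```

>>> carry_out(commands=[1.2,0.5,0,-0.004,0.003,0.1,0,0,0,0,0,0.1,0,0,0,0,0,0])

```text
time_s: 12.88
tcp_pos: [0.6549, -0.0126, 0.0706]
ee_rot: [[-0.709, -0.705, 0.003], [-0.705, 0.709, -0.0], [-0.002, -0.002, -1.0]]
wrist_force: [-0.3, -1.2, -2.6]
gripper_width: 0.386
```

Run:
```python
from h import *
go(.6533,-.0138,.0702,-117.5);print(sense()['moment'])
for n in("scene","top"): cv2.imwrite(f"pics/{n}9.png",capture(n)[:,:,::-1])
s=cv2.imread("pics/scene9.png");t=cv2.imread("pics/top9.png")
c=lambda im,x,y,w,h,f:cv2.resize(im[y:y+h,x:x+w],None,fx=f,fy=f,interpolation=cv2.INTER_CUBIC)
cv2.imwrite("pics/e9.png",np.hstack([c(s,180,180,60,60,10),c(t,270,110,80,60,10)[:,:]]))
```

```text
t 12.88 tcp [ 0.6549 -0.0126  0.0706] az -135.15 F [-0.284  -1.1525 -2.5695] w 33.6
tool shift mm [1.9 0.3 0.4] rot [-0.0023  0.0017 -0.3081]
[-0.2663 -0.0194  0.3509]
```

View pics/e9.png

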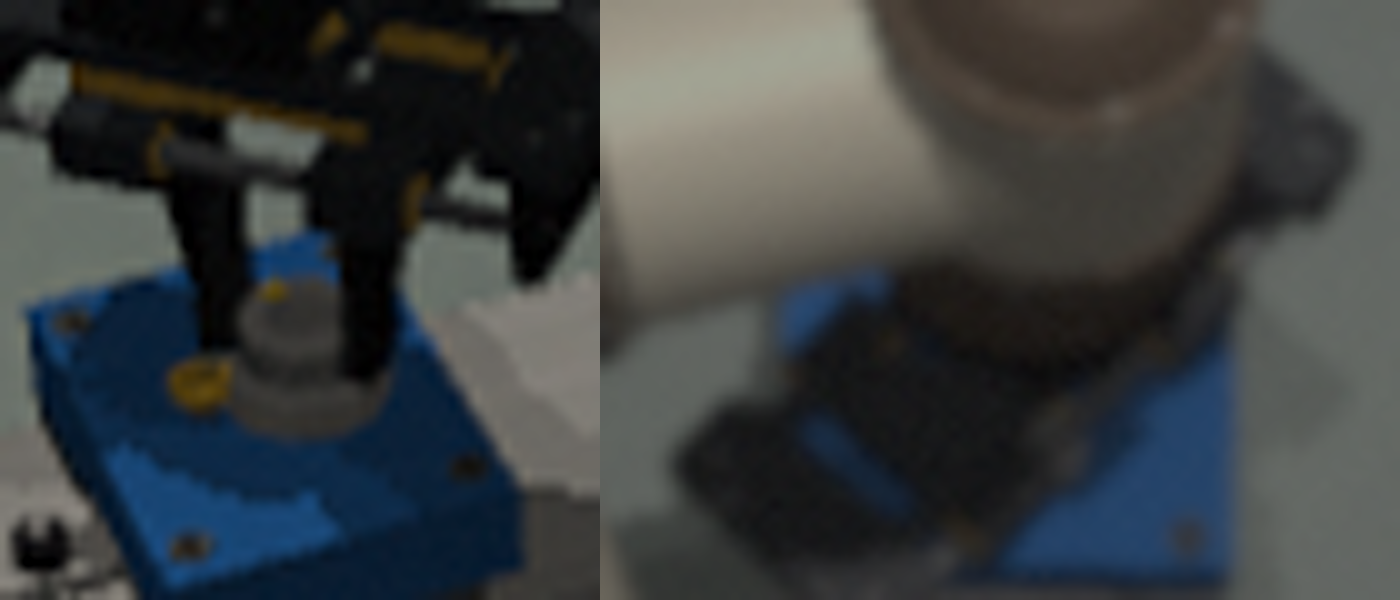

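>>> carry_out(commands=[0,0,0,0,0,0,0,0,0,0,0,0,0,0,-15,0,0,0,0,0,-40,0,0,0,0,0,-50,0,0,0], grip=70)

```text
time_s: 13.6
tcp_pos: [0.6536, -0.0129, 0.1767]
ee_rot: [[-0.71, -0.704, -0.002], [-0.704, 0.71, -0.0], [0.001, 0.001, -1.0]]
wrist_force: [0.8, 0.8, 0.1]
gripper_width: 0.788
```

Run:
```python
from h import *
go(.486,-.301,.15,-90);print(sense()['joints'])
for n in("scene","top"): cv2.imwrite(f"pics/{n}10.png",capture(n)[:,:,::-1])
s=cv2.imread("pics/scene10.png");t=cv2.imread("pics/top10.png")
c=lambda im,x,y,w,h,f:cv2.resize(im[y:y+h,x:x+w],None,fx=f,fy=f,interpolation=cv2.INTER_CUBIC)
cv2.imwrite("pics/e10.png",c(s,180,180,60,60,10))
```

```text
t 13.6 tcp [ 0.6536 -0.0129  0.1767] az -135.21 F [0.8197 0.7987 0.075 ] w 68.6
tool shift mm [321.9 -86.4  27. ] rot [ 0.0019 -0.0008 -0.7891]
[ 13.0073  26.7223   1.1684  -0.0261 -64.5593 -58.2088]
```

View pics/e10.png

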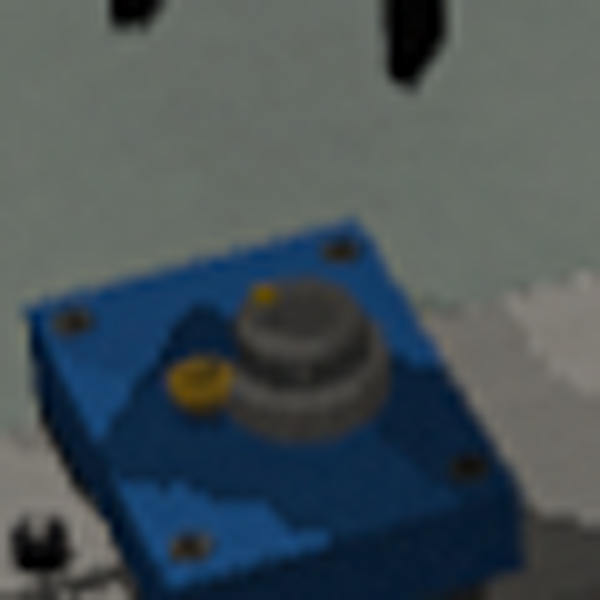

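View pics/top10.png

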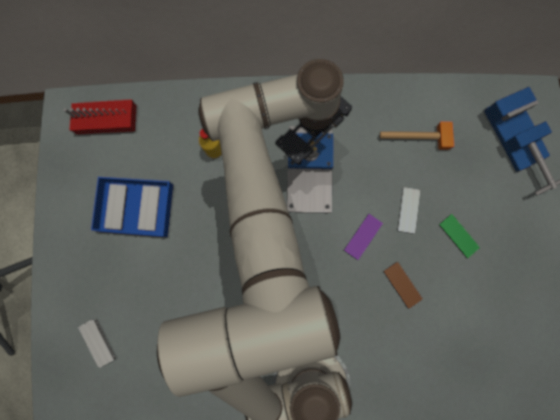

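Run:
```python
from h import *
f=lambda a,b:(180+(a+.5)/10-.5,180+(b+.5)/10-.5)
d=pz("scene",f(264,295),.081);c=pz("scene",f(306,309),.081);print(d,c,(proj("scene",[.6525,-.0140,.081])-180+.5)*10)
for cc in (c[:2],np.array([.6525,-.0140])):
  v=d[:2]-cc;print(np.linalg.norm(v),np.degrees(np.arctan2(v[1],v[0])))
P=np.array([.6522,-.0141,0])
# predicted for various az 
for a in(-45,-50,-55,-62,-70):
  q=[.6525+.0135*np.cos(np.radians(a)),-.014+.0135*np.sin(np.radians(a)),.081];print(a,(proj("scene",q)-180+.5)*10)
```

```text
[ 0.6571 -0.0252  0.081 ] [ 0.6491 -0.0143  0.081 ] [[295.3588 313.6222]]
0.013499873829713118 -53.64287355493749
0.012073397021746587 -67.6845389528777
-45 [[249.9321 303.8784]]
-50 [[251.7895 301.3657]]
-55 [[253.9751 298.949 ]]
-62 [[257.5535 295.7611]]
-70 [[262.3198 292.4506]]
```

```bash
cat >> h.py <<'E'
def plan(x,y,z,az,n):
    s=sense();R=np.array(s['ee_rot']);p=s['tcp_pos'];a0=np.degrees(np.arctan2(R[1,0],R[0,0]))
    da=(az-a0+180)%360-180; D=(np.array([x,y,z])-p)*1000/n
    for k in range(n):
        print((Rd(a0+da*k/n).T@D).round(1).tolist(),'rz',round(-np.radians(da)/n,3))
E
python3 - <<'E'
from h import *
plan(.486,-.301,.14,169,7)
E
```

```text
[46.5, -11.9, 6.3] rz 0.139
[44.4, -18.2, 6.3] rz 0.139
[41.4, -24.2, 6.3] rz 0.139
[37.7, -29.7, 6.3] rz 0.139
[33.2, -34.6, 6.3] rz 0.139
[28.1, -38.9, 6.3] rz 0.139
[22.4, -42.4, 6.3] rz 0.139
```

>>> carry_out(commands=[46,-12,2,0,0,0.139,44,-18,4,0,0,0.139,41,-24,6,0,0,0.139,38,-30,6,0,0,0.139,33,-35,6,0,0,0.139], grip=72)

```text
time_s: 14.32
tcp_pos: [0.5367, -0.2203, 0.1641]
ee_rot: [[-0.997, -0.072, 0.03], [-0.072, 0.997, 0.001], [-0.03, -0.001, -1.0]]
wrist_force: [1.0, 0.2, -1.1]
gripper_width: 0.827
```

Run:
```python
from h import *
plan(.486,-.301,.14,169,2)
for n in("scene","top"): cv2.imwrite(f"pics/{n}11.png",capture(n)[:,:,::-1])
s=cv2.imread("pics/scene11.png");t=cv2.imread("pics/top11.png")
c=lambda im,x,y,w,h,f:cv2.resize(im[y:y+h,x:x+w],None,fx=f,fy=f,interpolation=cv2.INTER_CUBIC)
cv2.imwrite("pics/e11.png",np.hstack([c(s,185,190,40,40,15),c(t,292,130,40,40,15)]))
```

```text
[28.2, -38.4, 12.1] rz 0.132
[22.9, -41.8, 12.1] rz 0.132
```

View pics/e11.png

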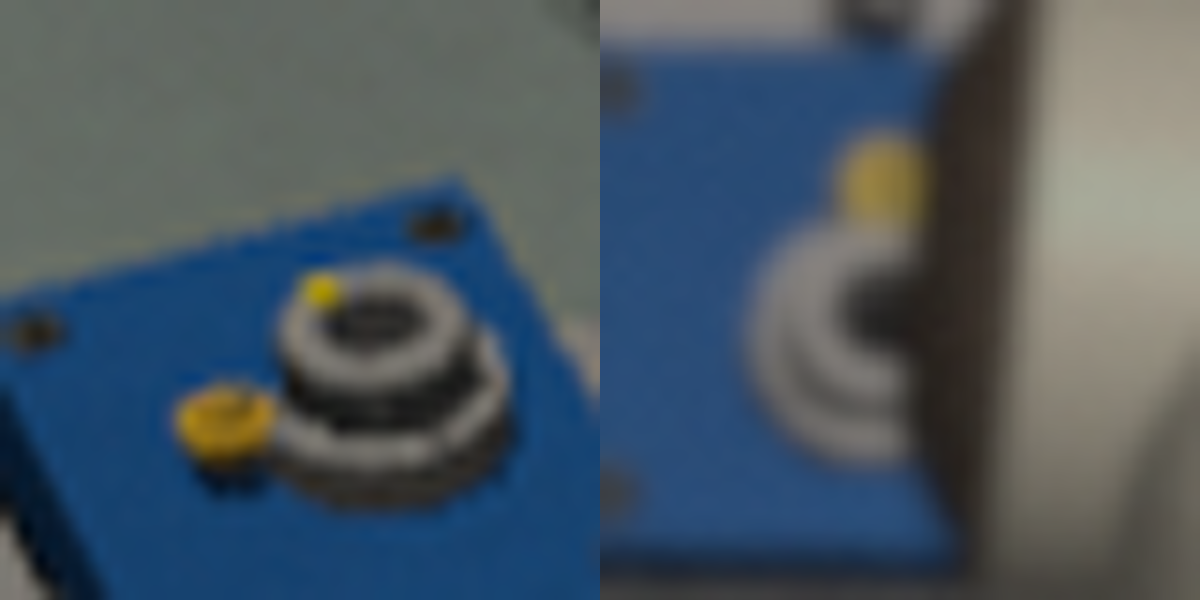

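View pics/top11.png

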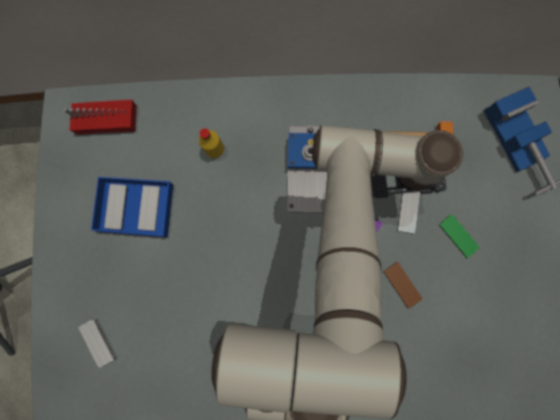

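Run:
```python
from h import *
f=lambda a,b:(185+(a+.5)/15-.5,190+(b+.5)/15-.5)
d=pz("scene",f(322,293),.081)
# grip top ellipse
a=np.linspace(0,2*np.pi,100)
for c in((.6522,-.0141),(.651,-.0135)):
  q=(proj("scene",np.c_[c[0]+.0175*np.cos(a),c[1]+.0175*np.sin(a),a*0+.081])-[185,190]+.5)*15;print(q.min(0),q.max(0),q.mean(0))
  v=d[:2]-c;print(np.linalg.norm(v),np.degrees(np.arctan2(v[1],v[0])))
c=pz("scene",f(375,322),.081);v=d-c;print(c,np.linalg.norm(v),np.degrees(np.arctan2(v[1],v[0])))
```

```text
[273.2985 260.0113] [465.2028 380.4613] [368.413  320.2232]
0.011941593522098377 -66.35832535149872
[280.6442 260.0076] [472.5304 380.4545] [375.7492 320.218 ]
0.013000842644820355 -62.57131183617269
[ 0.6515 -0.0128  0.081 ] 0.013381324893506614 -65.8246820593394
```

>>> carry_out(commands=[27,-34,12,0.001,0.03,0.1,15,-28,12,0,0,0.1,0,0,0,0,0,0.03])

```text
time_s: 14.8
tcp_pos: [0.4951, -0.2873, 0.1414]
ee_rot: [[-0.986, 0.166, 0.002], [0.166, 0.986, -0.002], [-0.003, -0.001, -1.0]]
wrist_force: [-0.4, -0.7, -0.2]
gripper_width: 0.823
```

Run:
```python
from h import *
f=lambda a,b:(165+(a+.5)/5-.5,140+(b+.5)/5-.5)
P=np.array([pz("scene",f(*q),.01) for q in((198,122),(388,93),(402,125),(213,161))]);print(P,P.mean(0))
g=lambda a,b:(380+(a-350+.5)/5-.5,165+(b+.5)/5-.5)
P=np.array([pz("top",g(*q),.01) for q in((470,110),(552,122),(525,342),(442,328))]);print(P,P.mean(0))
go(.486,-.301,.1,169);print(sense()['joints'])
```

```text
[[ 0.5432 -0.3349  0.01  ]
 [ 0.4143 -0.3105  0.01  ]
 [ 0.4225 -0.271   0.01  ]
 [ 0.5515 -0.288   0.01  ]] [ 0.4829 -0.3011  0.01  ]
[[ 0.5556 -0.288   0.01  ]
 [ 0.5472 -0.3367  0.01  ]
 [ 0.418  -0.3118  0.01  ]
 [ 0.4276 -0.2633  0.01  ]] [ 0.4871 -0.2999  0.01  ]
t 14.8 tcp [ 0.4951 -0.2873  0.1414] az 170.45 F [-0.3842 -0.7307 -0.2107] w 71.6
tool shift mm [  6.8 -14.9  41.4] rot [-0.0012  0.0027  0.0254]
[-13.8866  20.96   -13.7984   0.0733 -55.0821 -85.7006]
```

>>> carry_out(commands=[6.5,-12,25,0,0.003,0.022,0,-2,30,0,0,0,0,0,30,0,0,0,0,0,15,0,0,0,0,0,0,0,0,0])

```text
time_s: 15.42
tcp_pos: [0.4942, -0.2993, 0.0449]
ee_rot: [[-0.983, 0.181, 0.013], [0.181, 0.983, -0.006], [-0.014, -0.004, -1.0]]
wrist_force: [1.2, 0.5, 0.3]
gripper_width: 0.828
```

Run:
```python
from h import *
go(.4855,-.3003,.004,169.1)
for n in("scene","top"): cv2.imwrite(f"pics/{n}12.png",capture(n)[:,:,::-1])
s=cv2.imread("pics/scene12.png");t=cv2.imread("pics/top12.png")
c=lambda im,x,y,w,h,f:cv2.resize(im[y:y+h,x:x+w],None,fx=f,fy=f,interpolation=cv2.INTER_CUBIC)
cv2.imwrite("pics/e12.png",np.hstack([c(s,190,130,70,70,8),c(t,375,170,70,70,8)]))
```

```text
t 15.43 tcp [ 0.4942 -0.2993  0.0449] az 169.58 F [1.162  0.5418 0.2904] w 72.0
tool shift mm [ 9.  -2.4 40.8] rot [-0.0035  0.0136  0.0084]
```

View pics/e12.png

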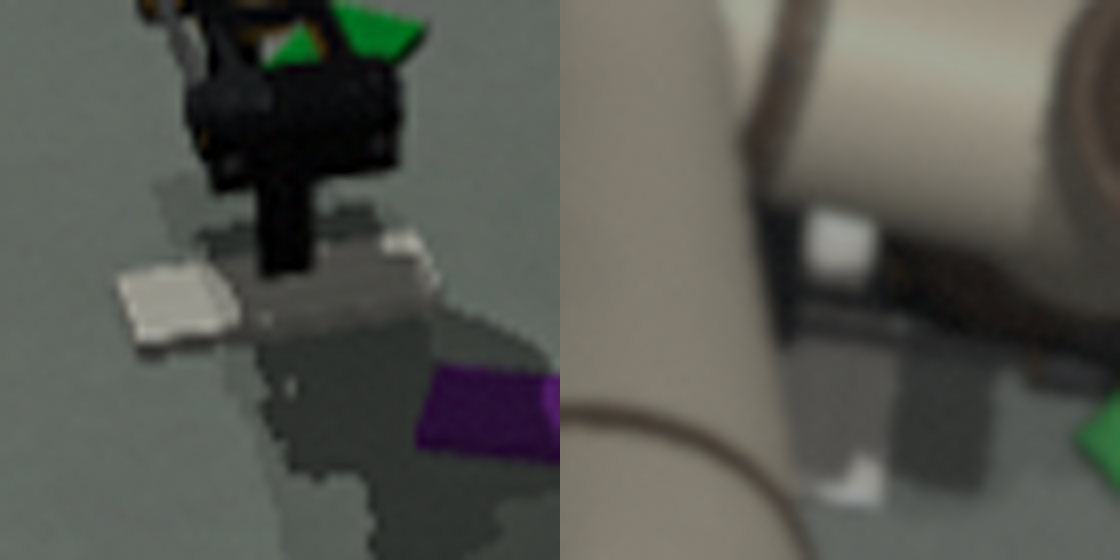

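>>> carry_out(commands=[9,-2,12,-0.003,0.013,0.008,0,0,12,0,0,0,0,0,6,0,0,0,0,0,0,0,0,0])

```text
time_s: 16.02
tcp_pos: [0.4865, -0.3006, 0.016]
ee_rot: [[-0.982, 0.189, 0.006], [0.189, 0.982, -0.002], [-0.006, -0.001, -1.0]]
wrist_force: [-0.9, 0.0, 0.4]
gripper_width: 0.83
```

Run:
```python
from h import *
go(.4855,-.3003,.004,169.1)
```

```text
t 16.02 tcp [ 0.4865 -0.3006  0.016 ] az 169.09 F [-0.9256  0.0463  0.4438] w 72.2
tool shift mm [ 1.2  0.1 12. ] rot [-0.0012  0.0062 -0.0001]
```

>>> carry_out(commands=[1,0,6,-0.001,0.006,0,0,0,4.5,0,0,0,0,0,0.5,0,0,0])

```text
time_s: 16.4
tcp_pos: [0.4859, -0.3006, 0.0045]
ee_rot: [[-0.982, 0.189, 0.0], [0.189, 0.982, -0.0], [-0.0, -0.0, -1.0]]
wrist_force: [0.3, 0.3, 0.1]
gripper_width: 0.828
```

Run:
```python
from h import *
go(.4855,-.3003,.004,169.1)
```

```text
t 16.4 tcp [ 0.4859 -0.3006  0.0045] az 169.1 F [0.2943 0.2534 0.144 ] w 72.0
tool shift mm [0.5 0.2 0.5] rot [-0.0003  0.0004  0.0001]
```

>>> carry_out(commands=[0,0,0,0,0,0,0,0,0,0,0,0,0,0,0,0,0,0,0,0,0,0,0,0], grip=30)

```text
time_s: 16.9
tcp_pos: [0.4863, -0.3006, 0.0048]
ee_rot: [[-0.982, 0.189, 0.001], [0.189, 0.982, -0.001], [-0.001, -0.0, -1.0]]
wrist_force: [-0.7, -0.5, -0.9]
gripper_width: 0.572
```

>>> carry_out(commands=[0,0,-10,0,0,0,0,0,-30,0,0,0,0,0,-40,0,0,0,0,0,0,0,0,0])

```text
time_s: 17.4
tcp_pos: [0.4851, -0.3002, 0.0873]
ee_rot: [[-0.982, 0.189, -0.002], [0.189, 0.982, 0.0], [0.002, 0.0, -1.0]]
wrist_force: [0.3, 0.4, -2.8]
gripper_width: 0.565
```

Run:
```python
from h import *
c,s=np.cos(np.radians(-2.45)),np.sin(np.radians(-2.45))
J=lambda x,y:np.array([.6122+c*x-s*y,-.0124+s*x+c*y])
t=J(-.085,0);print(t)
go(t[0],t[1],.05,177.55)
plan(t[0],t[1],.06,177.55,7)
for n in("scene","top"): cv2.imwrite(f"pics/{n}13.png",capture(n)[:,:,::-1])
s=cv2.imread("pics/scene13.png");t=cv2.imread("pics/top13.png")
c=lambda im,x,y,w,h,f:cv2.resize(im[y:y+h,x:x+w],None,fx=f,fy=f,interpolation=cv2.INTER_CUBIC)
cv2.imwrite("pics/e13.png",np.hstack([c(s,190,110,70,70,8),c(t,375,170,70,70,8)]))
```

```text
[ 0.5273 -0.0088]
t 17.4 tcp [ 0.4851 -0.3002  0.0873] az 169.08 F [ 0.2741  0.3591 -2.7534] w 49.1
tool shift mm [ 13.7 294.1  37.4] rot [ 0.0003 -0.0016 -0.1478]
[2.0, 42.0, 3.9] rz -0.021
[1.1, 42.1, 3.9] rz -0.021
[0.2, 42.1, 3.9] rz -0.021
[-0.7, 42.1, 3.9] rz -0.021
[-1.6, 42.0, 3.9] rz -0.021
[-2.5, 42.0, 3.9] rz -0.021
[-3.4, 41.9, 3.9] rz -0.021
```

View pics/e13.png

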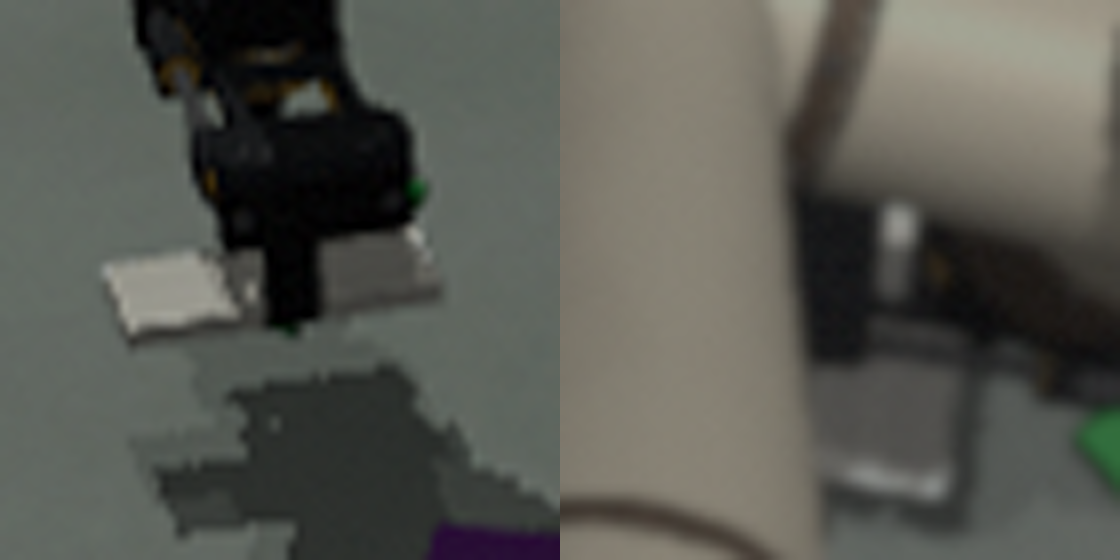

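>>> carry_out(commands=[2,42,2,0,0,-0.021,1,42,2,0,0,-0.021,0,42,2,0,0,-0.021,-1,42,2,0,0,-0.021,-2,42,2,0,0,-0.021])

```text
time_s: 18.12
tcp_pos: [0.5086, -0.0876, 0.0671]
ee_rot: [[-0.996, 0.091, -0.023], [0.091, 0.996, 0.005], [0.023, 0.003, -1.0]]
wrist_force: [0.1, -0.1, -2.5]
gripper_width: 0.565
```

```bash
cat >> h.py <<'E'
cj,sj=np.cos(np.radians(-2.45)),np.sin(np.radians(-2.45))
J0=np.array([.6122,-.0124])
J=lambda x,y:J0+np.array([cj*x-sj*y,sj*x+cj*y])
def jig():
    p=sense()['tcp_pos'];d=p[:2]-J0;print('in jig mm',round((cj*d[0]+sj*d[1])*1e3,1),round((-sj*d[0]+cj*d[1])*1e3,1),round(p[2]*1e3,1))
E
python3 - <<'E'
from h import *
t=J(-.085,0);go(t[0],t[1],.05,177.55);jig()
E
```

```text
t 18.12 tcp [ 0.5086 -0.0876  0.0671] az 174.76 F [ 0.1232 -0.0817 -2.5454] w 49.2
tool shift mm [-11.8  80.2  17.1] rot [ 0.0038 -0.0234 -0.0488]
in jig mm -100.3 -79.6 67.1
```

>>> carry_out(commands=[-8,36,0,0.004,-0.023,-0.03,-4,26,4,0,0,-0.02,0,6,4,0,0,0,0,0,0,0,0,0])

```text
time_s: 18.62
tcp_pos: [0.5217, -0.0169, 0.0535]
ee_rot: [[-0.999, 0.037, -0.012], [0.037, 0.999, -0.002], [0.012, -0.003, -1.0]]
wrist_force: [-0.2, -0.3, -2.4]
gripper_width: 0.566
```

Run:
```python
from h import *
t=J(-.085,0);go(t[0],t[1],.05,177.55);jig()
for n in("scene","top"): cv2.imwrite(f"pics/{n}14.png",capture(n)[:,:,::-1])
s=cv2.imread("pics/scene14.png");t=cv2.imread("pics/top14.png")
c=lambda im,x,y,w,h,f:cv2.resize(im[y:y+h,x:x+w],None,fx=f,fy=f,interpolation=cv2.INTER_CUBIC)
cv2.imwrite("pics/e14.png",np.hstack([c(s,190,170,90,90,6),c(t,270,150,80,90,6)]))
```

```text
t 18.62 tcp [ 0.5217 -0.0169  0.0535] az 177.9 F [-0.1709 -0.2713 -2.3797] w 49.2
tool shift mm [-5.3  8.3  3.4] rot [-0.003  -0.0117  0.0062]
in jig mm -90.2 -8.4 53.5
```

View pics/e14.png

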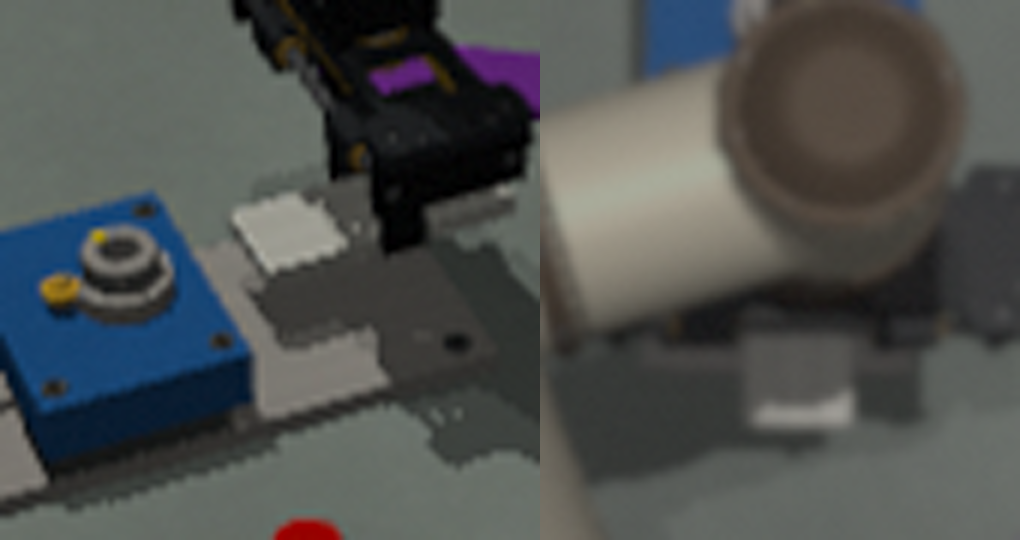

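>>> carry_out(commands=[-5,8,8,-0.003,-0.012,0.006,0,0,12,0,0,0,0,0,6,0,0,0,0,0,0,0,0,0])

```text
time_s: 19.23
tcp_pos: [0.5273, -0.0112, 0.0259]
ee_rot: [[-0.999, 0.048, 0.002], [0.048, 0.999, 0.0], [-0.002, 0.0, -1.0]]
wrist_force: [0.6, -1.0, -2.0]
gripper_width: 0.566
```

```bash
sed -i 's/^J0=.*/J0=np.array([.6134,-.0124])/' h.py
python3 - <<'E'
from h import *
t=J(-.085,0);go(t[0],t[1],.018,177.55);jig()
E
```

```text
t 19.23 tcp [ 0.5273 -0.0112  0.0259] az 177.28 F [ 0.5711 -1.025  -2.0161] w 49.2
tool shift mm [-1.1  2.5  7.9] rot [ 0.0002  0.0016 -0.0048]
in jig mm -86.1 -2.5 25.9
```

>>> carry_out(commands=[-1,2.5,4,0,0.0016,-0.005,0,0,2.5,0,0,0,0,0,1,0,0,0,0,0,0,0,0,0])

```text
time_s: 19.73
tcp_pos: [0.529, -0.0085, 0.0183]
ee_rot: [[-0.999, 0.042, 0.001], [0.042, 0.999, 0.0], [-0.001, 0.0, -1.0]]
wrist_force: [-0.7, 0.1, -3.0]
gripper_width: 0.565
```

Run:
```python
from h import *
t=J(-.085,0);go(t[0],t[1],.018,177.55);jig()
```

```text
t 19.73 tcp [ 0.529  -0.0085  0.0183] az 177.59 F [-0.7073  0.0813 -3.0279] w 49.2
tool shift mm [ 0.5 -0.3  0.3] rot [0.0005 0.001  0.0007]
in jig mm -84.5 0.3 18.3
```

>>> carry_out(commands=[0,-0.3,0.9,0,0.001,0,0,0,0.4,0,0,0,-8,0,0,0,0,0,-8,0,0,0,0,0,-6,0,0,0,0,0])

```text
time_s: 20.35
tcp_pos: [0.5528, -0.0098, 0.0174]
ee_rot: [[-0.999, 0.042, 0.001], [0.042, 0.999, 0.001], [-0.001, 0.001, -1.0]]
wrist_force: [-1.0, -0.7, -3.2]
gripper_width: 0.569
```

Run:
```python
from h import *
t=J(-.025,0);go(t[0],t[1],.0168,177.55);jig()
for n in("scene",): cv2.imwrite(f"pics/{n}15.png",capture(n)[:,:,::-1])
s=cv2.imread("pics/scene15.png")
c=lambda im,x,y,w,h,f:cv2.resize(im[y:y+h,x:x+w],None,fx=f,fy=f,interpolation=cv2.INTER_CUBIC)
cv2.imwrite("pics/e15.png",c(s,180,170,100,80,8))
```

```text
t 20.35 tcp [ 0.5528 -0.0098  0.0174] az 177.61 F [-0.9515 -0.6801 -3.2017] w 49.5
tool shift mm [-35.7  -0.1   0.6] rot [0.0007 0.0012 0.0011]
in jig mm -60.7 0.0 17.4
```

View pics/e15.png

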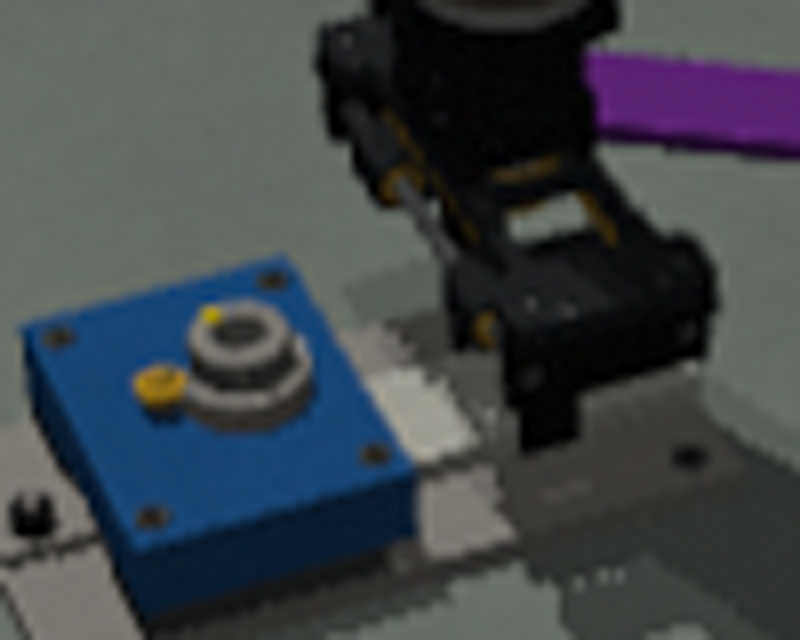

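>>> carry_out(commands=[-8,0,0.3,0,0.001,0.001,-9,0,0.3,0,0,0,-9,0,0,0,0,0,-6,0,0,0,0,0,0,0,0,0,0,0])

```text
time_s: 21.02
tcp_pos: [0.5887, -0.0112, 0.0168]
ee_rot: [[-0.999, 0.043, 0.002], [0.043, 0.999, 0.001], [-0.002, 0.001, -1.0]]
wrist_force: [0.4, -0.0, -0.9]
gripper_width: 0.568
```

Run:
```python
from h import *
t=J(-.025,0);go(t[0],t[1],.0168,177.55);jig();print(sense()['moment'])
```

```text
t 21.02 tcp [ 0.5887 -0.0112  0.0168] az 177.56 F [ 0.4007 -0.0008 -0.8954] w 49.4
tool shift mm [ 0.3 -0.1  0. ] rot [0.0007 0.0018 0.0002]
in jig mm -24.7 0.1 16.8
[-0.016  -0.2133  0.0078]
```

>>> carry_out(commands=[0,0,0,0,0,0,0,0,0,0,0,0,0,0,0,0,0,0], grip=66)

```text
time_s: 21.4
tcp_pos: [0.5887, -0.0111, 0.0175]
ee_rot: [[-0.999, 0.042, 0.003], [0.042, 0.999, 0.001], [-0.003, 0.001, -1.0]]
wrist_force: [-0.3, 0.2, 0.1]
gripper_width: 0.746
```

>>> carry_out(commands=[12,0,0,0,0,0,14,0,0,0,0,0,12,0,0,0,0,0,6,0,0,0,0,0,0,0,0,0,0,0])

```text
time_s: 22.02
tcp_pos: [0.5403, -0.0092, 0.0178]
ee_rot: [[-0.999, 0.042, 0.002], [0.042, 0.999, 0.001], [-0.002, 0.001, -1.0]]
wrist_force: [0.5, 0.2, 0.2]
gripper_width: 0.757
```

Run:
```python
from h import *
t=J(-.0727,0);go(t[0],t[1],.0168,177.55);jig();print(sense()['moment'])
for n in("scene","top"): cv2.imwrite(f"pics/{n}16.png",capture(n)[:,:,::-1])
s=cv2.imread("pics/scene16.png");t=cv2.imread("pics/top16.png")
c=lambda im,x,y,w,h,f:cv2.resize(im[y:y+h,x:x+w],None,fx=f,fy=f,interpolation=cv2.INTER_CUBIC)
cv2.imwrite("pics/e16.png",np.hstack([c(s,190,170,90,90,6),c(t,270,130,80,90,6)]))
```

```text
t 22.02 tcp [ 0.5403 -0.0092  0.0178] az 177.59 F [0.519  0.214  0.2082] w 65.9
tool shift mm [-0.5 -0.   1. ] rot [0.0008 0.002  0.0008]
in jig mm -73.2 0.0 17.8
[ 0.051  -0.1583  0.0043]
```

View pics/e16.png

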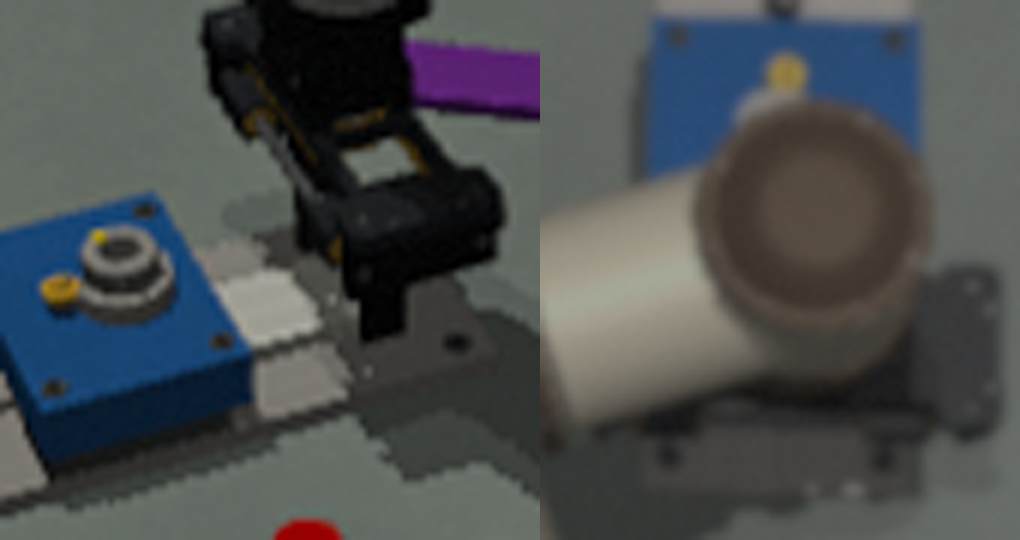

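>>> carry_out(commands=[0,0,0.8,0,0.002,0,0,0,0,0,0,0,0,0,0,0,0,0,0,0,0,0,0,0], grip=30)

```text
time_s: 22.62
tcp_pos: [0.542, -0.0091, 0.0169]
ee_rot: [[-0.999, 0.042, 0.001], [0.042, 0.999, 0.001], [-0.001, 0.001, -1.0]]
wrist_force: [-0.7, 0.1, 0.7]
gripper_width: 0.568
```

Run:
```python
from h import *
t=J(-.0727,0);go(t[0],t[1],.0168,177.55);jig();print(sense()['moment'])
```

```text
t 22.62 tcp [ 0.542  -0.0091  0.0169] az 177.58 F [-0.6982  0.1325  0.685 ] w 49.4
tool shift mm [ 1.2 -0.3  0.1] rot [0.001  0.0009 0.0005]
in jig mm -71.5 0.3 16.9
[0.1255 0.0335 0.0216]
```

>>> carry_out(commands=[-5,0,0,0,0,0,-5,0,0,0,0,0,-2,0,0,0,0,0])

```text
time_s: 23.0
tcp_pos: [0.5542, -0.0098, 0.0169]
ee_rot: [[-0.999, 0.042, -0.0], [0.042, 0.999, 0.001], [0.0, 0.001, -1.0]]
wrist_force: [-1.0, -0.9, 3.1]
gripper_width: 0.57
```

Run:
```python
from h import *
t=J(-.0727,0);go(t[0],t[1],.0168,177.55);jig();print(sense()['moment'])
```

```text
t 23.0 tcp [ 0.5542 -0.0098  0.0169] az 177.57 F [-0.982  -0.8765  3.1204] w 49.6
tool shift mm [13.5 -0.   0.1] rot [ 0.0006 -0.0004  0.0004]
in jig mm -59.2 0.0 16.9
[ 0.1504  0.2375 -0.0034]
```

>>> carry_out(commands=[-4,0,-0.2,0,0,0,-4,0,0,0,0,0,-3,0,0,0,0,0])

```text
time_s: 23.38
tcp_pos: [0.5619, -0.0107, 0.0169]
ee_rot: [[-0.999, 0.042, -0.009], [0.042, 0.999, -0.001], [0.009, -0.001, -1.0]]
wrist_force: [-6.5, 1.6, 6.2]
gripper_width: 0.571
```

Run:
```python
from h import *
t=J(-.0727,0);go(t[0],t[1],.0168,177.55);jig();print(sense()['moment'])
print(pz("top",(282+370.5/13-.5,122+100.5/13-.5),.03))
```

```text
t 23.38 tcp [ 0.5619 -0.0107  0.0169] az 177.57 F [-6.5077  1.5842  6.2069] w 49.6
tool shift mm [21.2  0.5  0.2] rot [-0.001  -0.0093  0.0004]
in jig mm -51.5 -0.5 16.9
[0.7953 1.583  0.1902]
[ 0.7312 -0.0169  0.03  ]
```

>>> carry_out(commands=[-4,0.3,-0.6,-0.001,-0.009,0,-4,0,-0.2,0,0,0,-4,0,0,0,0,0])

```text
time_s: 23.75
tcp_pos: [0.5669, -0.0114, 0.0169]
ee_rot: [[-0.999, 0.042, -0.016], [0.042, 0.999, -0.002], [0.016, -0.002, -1.0]]
wrist_force: [-7.8, 1.6, 8.6]
gripper_width: 0.569
```

Run:
```python
from h import *
t=J(-.0727,0);go(t[0],t[1],.0168,177.55);jig();print(sense()['moment'])
```

```text
t 23.75 tcp [ 0.5669 -0.0114  0.0169] az 177.6 F [-7.7601  1.5983  8.615 ] w 49.5
tool shift mm [26.2  1.   0.5] rot [-0.0025 -0.0164  0.0008]
in jig mm -46.5 -0.9 16.9
[0.9852 2.072  0.2076]
```

>>> carry_out(commands=[-5,0.7,-1,-0.003,-0.025,0,-5,0.3,-0.8,0,-0.015,0,-5,0,-0.5,0,-0.01,0])

```text
time_s: 24.12
tcp_pos: [0.5696, -0.0114, 0.0168]
ee_rot: [[-0.999, 0.044, 0.007], [0.044, 0.999, -0.003], [-0.007, -0.003, -1.0]]
wrist_force: [-13.3, 8.0, 12.4]
gripper_width: 0.567
```

Run:
```python
from h import *
t=J(-.0727,0);go(t[0],t[1],.0168,177.55);jig();print(sense()['moment'])
```

```text
t 24.12 tcp [ 0.5696 -0.0114  0.0168] az 177.47 F [-13.2886   8.0003  12.4195] w 49.3
tool shift mm [28.9  0.8 -0.2] rot [-0.0028  0.0069 -0.0015]
in jig mm -43.8 -0.8 16.8
[2.6188 3.6321 0.2607]
```

>>> carry_out(commands=[-3,0.8,-0.5,-0.003,0.004,-0.001])

```text
time_s: 24.25
tcp_pos: [0.5695, -0.011, 0.0169]
ee_rot: [[-0.999, 0.043, -0.004], [0.043, 0.999, -0.001], [0.004, -0.001, -1.0]]
wrist_force: [-4.3, 0.2, 2.3]
gripper_width: 0.569
```

Run:
```python
from h import *
t=J(-.0727,0);go(t[0],t[1],.0168,177.55);jig();print(sense()['moment'])
for n in("scene","top"): cv2.imwrite(f"pics/{n}17.png",capture(n)[:,:,::-1])
s=cv2.imread("pics/scene17.png");t=cv2.imread("pics/top17.png")
c=lambda im,x,y,w,h,f:cv2.resize(im[y:y+h,x:x+w],None,fx=f,fy=f,interpolation=cv2.INTER_CUBIC)
cv2.imwrite("pics/e17.png",np.hstack([c(s,190,170,90,90,6),c(t,270,130,80,90,6)]))
```

```text
t 24.25 tcp [ 0.5695 -0.011   0.0169] az 177.53 F [-4.3307  0.1632  2.3129] w 49.5
tool shift mm [28.7  0.4  0.2] rot [-0.0011 -0.0038 -0.0003]
in jig mm -44.0 -0.4 16.9
[-0.1466  1.1499  0.0433]
```

View pics/e17.png

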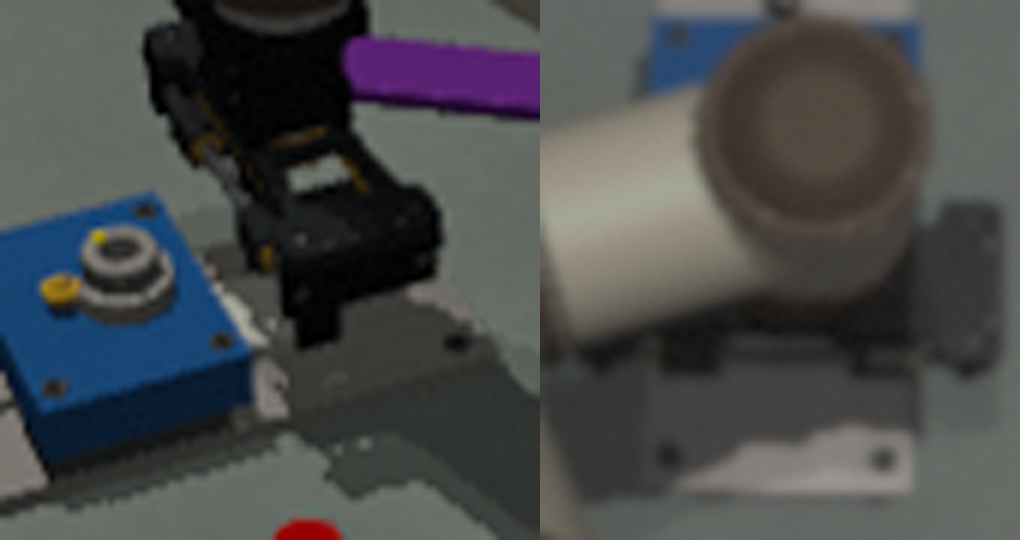

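>>> carry_out(commands=[-6,0.4,-0.3,-0.001,-0.006,0,-6,0,-0.3,0,-0.006,0,-6,0,-0.3,0,-0.006,0])

```text
time_s: 24.72
tcp_pos: [0.5696, -0.0111, 0.0168]
ee_rot: [[-0.999, 0.047, -0.025], [0.047, 0.999, -0.003], [0.025, -0.004, -1.0]]
wrist_force: [-14.1, 6.7, 12.9]
gripper_width: 0.571
```

Run:
```python
from h import *
t=J(-.0727,0);go(t[0],t[1],.0168,177.55);jig();print(sense()['moment'],sense()['joint_velocities'])
```

```text
t 24.73 tcp [ 0.5696 -0.0111  0.0168] az 177.32 F [-14.0757   6.7393  12.928 ] w 49.7
tool shift mm [28.9  0.5  0.8] rot [-0.0039 -0.025  -0.0039]
in jig mm -43.8 -0.6 16.8
[2.3616 4.0116 0.205 ] [-0.266   1.2166  2.6453 -0.7233 -4.5457  0.4419]
```

>>> carry_out(commands=[-8,0.6,-0.5,-0.004,-0.025,-0.004])

```text
time_s: 24.85
tcp_pos: [0.5698, -0.0111, 0.0168]
ee_rot: [[-0.999, 0.045, -0.017], [0.045, 0.999, -0.001], [0.017, -0.002, -1.0]]
wrist_force: [-18.7, 5.4, 17.3]
gripper_width: 0.568
```

Run:
```python
from h import *
for k in range(5):
    s=sense();print(s['time_s'],s['wrist_force'],s['tcp_pos'],s['ee_rot'][2],s['moment']); capture("scene")
t=J(-.0727,0);go(t[0],t[1],.0168,177.55);jig()
```

```text
24.85 [-18.6956   5.4093  17.2609] [ 0.5698 -0.0111  0.0168] [ 0.017  -0.0021 -0.9999] [ 1.9594  5.5879 -0.1001]
24.9 [-16.6698   5.9293  15.8072] [ 0.5698 -0.0111  0.0168] [ 0.0162 -0.0018 -0.9999] [ 2.049   4.836  -0.0811]
24.95 [-16.7503   6.2202  15.8989] [ 0.5697 -0.0111  0.0168] [ 0.0164 -0.0018 -0.9999] [ 2.0712  4.9139 -0.1241]
25.0 [-16.9622   6.8404  15.577 ] [ 0.5697 -0.0111  0.0168] [ 0.0164 -0.0019 -0.9999] [ 2.0411  4.8963 -0.0662]
25.05 [-16.0865   6.6072  15.9626] [ 0.5698 -0.0111  0.0168] [ 0.0164 -0.0019 -0.9999] [ 2.0761  4.8999 -0.0564]
t 25.1 tcp [ 0.5697 -0.0111  0.0168] az 177.43 F [-17.015    6.8179  16.532 ] w 49.4
tool shift mm [29.   0.5  0.4] rot [-0.0019 -0.0165 -0.0021]
in jig mm -43.7 -0.6 16.8
```

>>> carry_out(commands=[-8,1.5,-2.5,-0.002,-0.02,-0.002])

```text
time_s: 25.22
tcp_pos: [0.5697, -0.0109, 0.017]
ee_rot: [[-0.999, 0.046, -0.014], [0.046, 0.999, -0.002], [0.013, -0.002, -1.0]]
wrist_force: [-11.8, 0.3, 0.2]
gripper_width: 0.565
```

Run:
```python
from h import *
for k in range(4):
    s=sense();print(s['time_s'],s['wrist_force'],s['tcp_pos'],s['ee_rot'][2],s['moment']); capture("scene")
t=J(-.0727,0);go(t[0],t[1],.0168,177.55);jig()
```

```text
25.225 [-11.7783   0.299    0.1764] [ 0.5697 -0.0109  0.017 ] [ 0.0135 -0.0024 -0.9999] [ 0.2456  3.1301 -0.0962]
25.275 [-11.7469   2.7495   3.9089] [ 0.5697 -0.011   0.0169] [ 0.0134 -0.0025 -0.9999] [ 0.8843  3.4086 -0.0685]
25.325 [-13.2456   2.4331   4.5587] [ 0.5697 -0.011   0.0169] [ 0.0137 -0.0025 -0.9999] [ 0.9547  3.6074 -0.0878]
25.375 [-12.246    2.1434   5.3787] [ 0.5697 -0.011   0.0169] [ 0.0138 -0.0025 -0.9999] [ 0.9751  3.6065 -0.0855]
t 25.43 tcp [ 0.5697 -0.011   0.0168] az 177.38 F [-12.2828   3.2493   5.3885] w 49.4
tool shift mm [29.   0.3  0.5] rot [-0.0025 -0.0139 -0.0029]
in jig mm -43.7 -0.4 16.8
```

>>> carry_out(commands=[-11,2.2,-3.2,-0.002,-0.025,0.001])

```text
time_s: 25.55
tcp_pos: [0.5698, -0.0109, 0.0169]
ee_rot: [[-0.999, 0.05, -0.013], [0.05, 0.999, -0.004], [0.013, -0.005, -1.0]]
wrist_force: [-18.8, 2.4, 7.8]
gripper_width: 0.569
```

Run:
```python
from h import *
for k in range(14):
    s=sense(); 
    if k%3==0: print(s['time_s'],s['wrist_force'],s['tcp_pos'],s['ee_rot'][2],s['moment'])
    im=capture("scene")
cv2.imwrite("pics/s18.png",im[:,:,::-1]); cv2.imwrite("pics/e18.png",cv2.resize(im[175:255,170:270,::-1],None,fx=8,fy=7,interpolation=cv2.INTER_CUBIC))
t=J(-.0727,0);go(t[0],t[1],.0168,177.55);jig()
```

```text
25.55 [-18.8465   2.3662   7.7521] [ 0.5698 -0.0109  0.0169] [ 0.0129 -0.0048 -0.9999] [1.1581 5.5955 0.2217]
25.7 [-16.8994   2.2707   6.8724] [ 0.5698 -0.0109  0.0169] [ 0.0127 -0.0048 -0.9999] [1.043  4.9141 0.1362]
25.85 [-17.5251   2.6821   7.2171] [ 0.5698 -0.0109  0.0169] [ 0.0127 -0.0047 -0.9999] [1.0284 4.9018 0.1374]
26.0 [-16.2597   2.1547   6.5686] [ 0.5698 -0.0109  0.0169] [ 0.0127 -0.0048 -0.9999] [1.0742 4.97   0.1479]
26.15 [-17.2669   2.3952   6.218 ] [ 0.5698 -0.0109  0.0168] [ 0.0127 -0.0047 -0.9999] [1.0011 4.9198 0.1557]
t 26.25 tcp [ 0.5698 -0.0109  0.0169] az 177.16 F [-16.7732   3.4123   6.4021] w 49.3
tool shift mm [29.1  0.2  0.4] rot [-0.0047 -0.0127 -0.0068]
in jig mm -43.6 -0.4 16.9
```

View pics/e18.png

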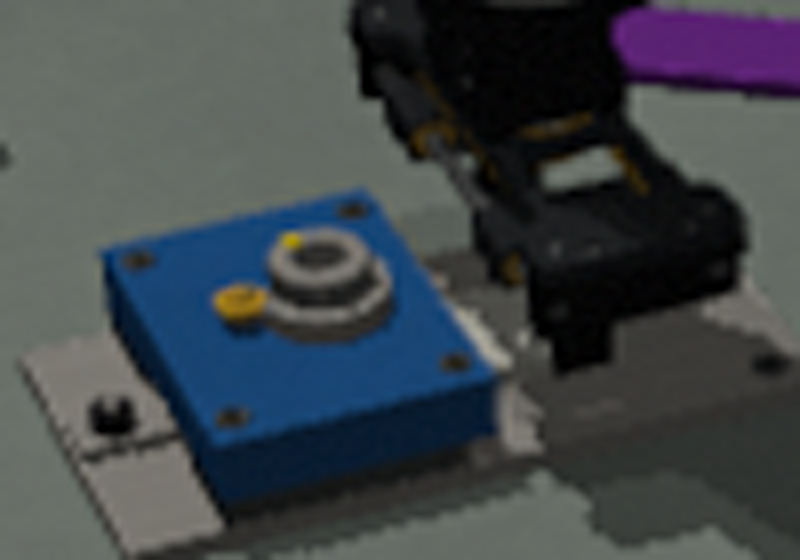

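Run:
```python
from station import *
print(finish_job())
```

```text
the job is handed in; nothing more can be done
None
```

I seated and locked the bushing and pressed the aluminium blank home. I handed the job in at about 26 s with the gripper still pushing. The station gave no verdict, so what follows rests on my own readings.

**Bushing**
- It went down to its expected height after I felt for the hole with a small sideways shift.
- I turned it clockwise until the torque rose and the fingers slipped on the grip. The paint dab then read about 60° from the lock screw's direction, where the lock needs 49°.
- That angle estimate varied with where I placed the bushing's centre. My first, shadowed picture gave about 51–65°. A better-lit one gave 60–64°.

**Blank**
- I took the piece lying to the right of the jig as the aluminium one, because its colour matched the blanks in the tray in the scene camera. In the top camera it looked slightly whiter, and I did not settle that difference.
- I laid it on the ledge, slid it in under the lip, regripped it near its rear end and pushed it against the spring until it stopped.

**Last readings**
- Over 0.7 s the tool held still while pushing at about 17 N. After the spring and friction, I estimate roughly 9 N on the end stop.
- The tool was about 0.4 mm off centre and 0.007 rad off square. The blank itself was not measured directly.
- From the tool position I put the blank's front end about 68 mm behind the lip. The clamp knob suggested the stop at about 69 mm.

I saw no contact with the bottle, mallet or tray. I did not measure their positions again at the end.

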